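# Build the basking tower and load the vivarium set-up tray

## Robot

A 6-joint arm with a two-finger parallel gripper is mounted at the origin on the work surface. World frame = base frame: x ahead of the robot, y to its left, z up, the work surface at z = 0. Lengths are in m, angles in degrees, forces in N, time in s.
With the tool pointing down it reaches from about 0.35 to 0.975 m from the base axis. Payload 17.4 kg.
Tool frame: the origin (TCP) lies between the finger pads; the fingertips stand 22 mm ahead of it and the grasp point (between the pads) lies 3 mm ahead of it; z points along the fingers, y is the line along which they close (so a half turn about z gives the same grasp; the last joint's range is limited). The gripper opens to 85 mm and grips with 20 to 120 N. Pads are 22 mm wide; open, the fingers measure 114 mm over their backs; the gripper's body (76 mm by 85 mm) begins 54 mm behind the grasp point. The pads swing forward as they close: fully open they stand 13 mm farther back than shut.
Start: joints at [70.084, 6.646, 82.598, -0, 90.757, -2.166], TCP at [0.206, 0.643, 0.253] pointing down, gripper open.
Joint ranges: [-162.19, 162.19], [-47.58, 125.68], [4.15, 143.07], [-65.23, 245.23], [0.69, 171.88], [-170.13, 170.13]. Speed limits (degrees/s): [108.29, 108.29, 127.2, 180, 180, 180].

## Interface

Orientations are given as a 3x3 rotation matrix whose columns are the frame's x, y, z axes.
In Python, from rig import arm gives the robot as it stands. The module is installed in compiled form; this text tells all that it offers.
- The arm moves only by the tool arm_command, never from a script. Its argument "series" is a list of rows, each an object of numbers: "ax", "ay", "az": the turn, a rotation vector about the tool's x, y, z each as a share of 90 degrees, from -1 to 1; "dx", "dy", "dz": the shift along the tool's x, y, z each as a share of 1000 mm, from -1 to 1; "claw": the opening, from 0 (shut) to 1 (fully open). A call has 1 to 8 rows; each row is the pose to reach, as a shift and turn from the pose commanded when the call began, along the tool's axes at that moment; what a row does not reach only later rows make up. A row lasts 1/10 s, in which the tool goes at most 50 mm and 8.59 degrees, less where a joint would pass 70% of its speed; a pose out of reach is approached as far as the arm can. A call with a number of a shift or a turn outside -1 to 1 is refused whole. A call with a gripper value outside its range is refused whole. The fingers move at their own pace and stop on an object; the grip force is fixed at half the most. Time passes only in rows, so rows that repeat a pose let the fingers close. It gives the time, the measured TCP pose, the force, the opening and the grip force at its end, in the units of the state.
- arm.sense(): the state, without advancing time (a new reading comes with each control period).
- arm.read_camera(name): name is "scene" or "top" or "wrist"; returns the picture (384x512x3 uint8, red, green, blue); there is no depth.
- arm.get_calibration(name): a dict with "fx", "fy", "cx", "cy" (pixels), "R" (3x3) and "t" (3): a world point X has camera coordinates R X + t. Camera axes: x right, y down, z forward; pixel columns grow to the right and rows downward; lengths in m; the calibration is good to about 2 mm. A picture is of the moment at which its call begins: read the wrist's pose just before it. get_calibration takes no time and is no camera call; for the wrist camera it gives the pose at the moment of the call.
- arm.close_job(): hands the job in; it is judged then, once.
The state is a dict: "time_s": time; "q": joint angles; "qvel": joint speeds; "joint_torque": joint torques, N m; "position": TCP position; "eef_rot": TCP orientation; "wrist_force": force on the tool from outside, world axes, zero at the start; "torque": the same for the moment, N m; "grip_width": opening from 0.0 (shut) to 1.0 (fully open); "grasp_force": force on a finger pad.
Only numpy, scipy, OpenCV 4.12 (cv2) and the standard library are available. Lean on these libraries where they do the work, as an engineer would, in place of code of your own. Each camera call takes 0.05 s, during which the arm holds its last target. There are 200 camera calls.

## Task

Get the vivarium set-up tray ready: thread every terracotta basking tier that is out on the shelf down the tray's post, hub up, widest first and each next narrower one after it, each fully home on the one below. Also seat the terracotta hide, the silicone dish and the lidded dusting cup upright and flat in the nests made to their shapes, at any point in the job. Leave the other things on the shelf where they are.

Things in the scene. Friction and masses are not known exactly. Their poses are not given: they have to be found in the camera images.
- tier_a: Widest basking tier: terracotta ring, a flat flange 104 mm in diameter and 7 mm thick with a hub 40 mm in diameter rising from it to 19 mm overall height (grip it by the hub, from above), and a straight 26 mm bore right through. About 156 g. Origin: centre of the underside, z up along the bore; lies flange down, hub up, at the start. May be absent.
- tier_b: Second widest basking tier: terracotta ring, a flat flange 90 mm in diameter and 7 mm thick with a hub 40 mm in diameter rising from it to 19 mm overall height (grip it by the hub, from above), and a straight 26 mm bore right through. About 135 g. Origin: centre of the underside, z up along the bore; lies flange down, hub up, at the start. May be absent.
- tier_c: Third widest basking tier: terracotta ring, a flat flange 76 mm in diameter and 7 mm thick with a hub 40 mm in diameter rising from it to 19 mm overall height (grip it by the hub, from above), and a straight 26 mm bore right through. About 114 g. Origin: centre of the underside, z up along the bore; lies flange down, hub up, at the start. May be absent.
- tier_d: Narrowest basking tier: terracotta ring, a flat flange 62 mm in diameter and 7 mm thick with a hub 40 mm in diameter rising from it to 19 mm overall height (grip it by the hub, from above), and a straight 26 mm bore right through. About 93 g. Origin: centre of the underside, z up along the bore; lies flange down, hub up, at the start. May be absent.
- tray: Grey plastic set-up tray with white nest rims, fixed to the shelf: plate 220 mm (its x) by 340 mm (its y) by 12 mm thick, with the post and three nests on its upper face. Origin: centre of the underside; z up.
- post_foot (a point): Foot of the tray's upright aluminium locating post, on the plate's upper face (12 mm above the shelf). The post is 20 mm in diameter and 74 mm tall, its last 8 mm tapered to 10 mm. The tiers' undersides stack upon the plate around it, each tier 19 mm above the one below. Axes as the tray's.
- nest_hide (a point): Centre of the floor of the rectangular nest (64 mm along the tray's x, 102 mm along its y, rim 10 mm high, 5 mm thick), on the plate's upper face. Axes as the tray's.
- nest_dish (a point): Centre of the floor of the low round nest (inner diameter 68 mm, rim 10 mm high, 5 mm thick), on the plate's upper face. Axes as the tray's.
- nest_cup (a point): Centre of the floor of the upright holding ring (inner diameter 62 mm, rim 20 mm high, 5 mm thick), on the plate's upper face. Axes as the tray's.
- hide: Terracotta hide: a straight-sided tunnel with a flat roof, 58 mm wide (its x), 96 mm long (its y), 50 mm high. Grip across the 58 mm. About 220 g. Origin: centre of the underside; z up. Either way round fits its nest.
- dish: Hard silicone dish, dark, round, straight-sided, 62 mm in diameter and 30 mm high, hollow top. About 120 g. Origin: centre of the underside; z up.
- cup: Empty dusting cup with its twist lid on: upright cylinder 56 mm in diameter to 50 mm height, then a ribbed lid 58 mm (61 mm over the ribs) in diameter to 70 mm height. About 100 g. Origin: centre of the underside; z up.
- hygrometer: Bystander: flat black hygrometer, 62 x 62 x 18 mm, among the task's things. Origin: centre of the underside.
- tongs: Bystander: red plastic tongs lying flat, 200 mm long, 14 mm high, at the left. Origin: middle of the underside.
- calcium_jar: Bystander: jar 68 mm wide, 110 mm high, behind the tray. Origin: centre of the underside.
Things that resemble listed ones, but are neither listed nor needed, are in the scene too. Leave any purple or red look-alike of the cup alone.

How it is judged:
By the outcome, as a careful person would: the job done as asked, in the order asked, and still so for the second after the job is handed in, with the robot touching nothing.
Of tier_a, tier_b, tier_c, tier_d only 3 to 4 are there at a start; the rules pass over those that are not, and their reading is None.
At some moment in a run one of tier_a, tier_b, tier_c, tier_d, hide, dish may be knocked a few centimetres aside while the robot is not near it.
It also fails if it takes over 200 s, if anything falls off the work surface, if the arm or the gripper's body presses on something with over 40 N, if the wrist force passes 120 N, or if a joint passes its speed limit or range.

## Working session

There is one attempt and no reset: what is moved stays moved. The work goes in short steps, Python scripts to look and compute and a tool call to move; the robot and the scene stay as the last step left them, time stands still between calls to the robot, and variables do not carry over. Pictures are saved under pics/ and viewed, at most 14 in all, crops included, and the job is handed in when it is done.

Besides the shell and the picture viewer there is one more tool, called after "Call:" as name([rows], argument=value, ...), one row to a line, values as JSON. arm_command: Moves the arm, as the interface text tells. Shift numbers are shares of 1000 mm and turn numbers shares of 90 degrees, none past 1 either way. Its arguments: {"type":"object","properties":{"series":{"type":"array","items":{"type":"object","properties":{"ax":{"type":"number"},"ay":{"type":"number"},"az":{"type":"number"},"dx":{"type":"number"},"dy":{"type":"number"},"dz":{"type":"number"},"claw":{"type":"number"}}}}},"required":["series"]}

```bash
mkdir -p pics; cat > h.py <<'E'
import numpy as np, cv2
from rig import arm
def snap(n,f=None):
    c=arm.get_calibration(n); im=arm.read_camera(n)
    if f: cv2.imwrite('pics/'+f,cv2.cvtColor(im,cv2.COLOR_RGB2BGR))
    return im,c
def ray(c,u,v,z):
    R=np.array(c['R']);t=np.array(c['t']);o=-R.T@t
    d=R.T@np.array([(u-c['cx'])/c['fx'],(v-c['cy'])/c['fy'],1]);return o+d*(z-o[2])/d[2]
def proj(c,X):
    p=np.array(c['R'])@np.array(X)+np.array(c['t']);return c['fx']*p[0]/p[2]+c['cx'],c['fy']*p[1]/p[2]+c['cy']
E
python3 - <<'E'
from h import *
np.set_printoptions(precision=4,suppress=True)
a,c=snap('top','top0.png');b,d=snap('scene','sc0.png')
big=np.array(cv2.imread('pics/top0.png'));cv2.imwrite('pics/top0b.png',cv2.resize(big,(800,600),interpolation=cv2.INTER_CUBIC))
for n,k in(('top',c),('scene',d)):
  print(n,k['fx'],k['cx'],k['cy'],-np.array(k['R']).T@np.array(k['t']));print(np.array(k['R']))
s=arm.sense();print(s['time_s'],s['position'],np.array(s['eef_rot']),s['grip_width'])
E
```

```text
top 421.2635853445591 257.00773934813645 189.29028227874866 [0.3593 0.0767 1.2643]
[[-0.0203 -0.9998 -0.0063]
 [-0.979   0.0211 -0.2029]
 [ 0.2029  0.0021 -0.9792]]
scene 350.23609842741064 254.86963527783882 194.29606557276443 [1.721  0.0495 0.7712]
[[ 0.0358  0.9993 -0.0062]
 [ 0.5388 -0.0245 -0.842 ]
 [-0.8416  0.0268 -0.5394]]
0.1 [0.2057 0.6427 0.2526] [[-0.9524  0.3049 -0.0004]
 [ 0.3049  0.9524 -0.001 ]
 [ 0.     -0.001  -1.    ]] 0.9990559407145665
```

View pics/top0b.png

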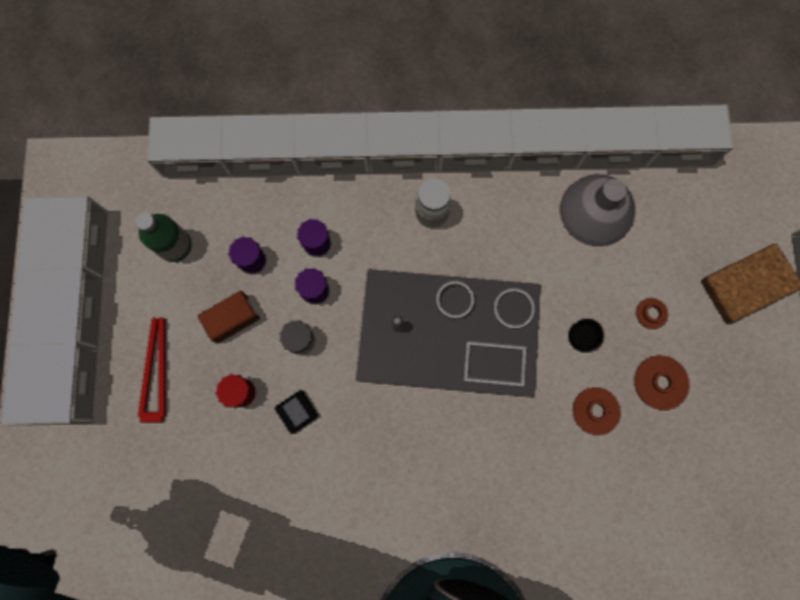

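View pics/sc0.png

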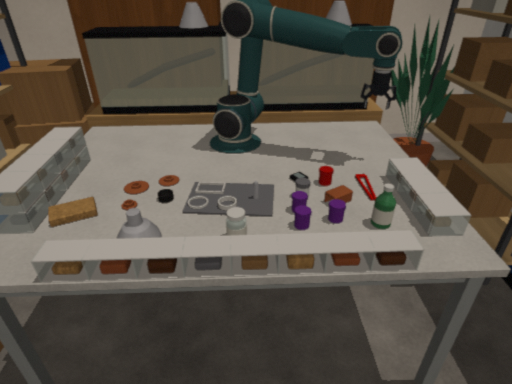

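Top picture (800x600 scale): three tiers at (597,411), (662,382), (652,313); hide is the brick block at (228,317); dish is black at (586,335); grey cup at (297,337) with purple look-alikes at (314,237), (312,285), (247,254) and a red one at (235,390); the post is at (400,323), with round nests at (455,299) and (514,308).

```bash
python3 - <<'E'
from h import *
np.set_printoptions(precision=4,suppress=True)
a,c=snap('top'); hsv=cv2.cvtColor(a,cv2.COLOR_RGB2HSV)
def cnts(m,amin=60):
    cs,_=cv2.findContours(m.astype(np.uint8)*255,cv2.RETR_EXTERNAL,cv2.CHAIN_APPROX_NONE)
    return [k for k in cs if cv2.contourArea(k)>amin]
H,S,V=cv2.split(hsv)
def world(k,z): return np.array([ray(c,*p,z)[:2] for p in k.reshape(-1,2)])
print('terracotta')
for k in cnts(((H<12)|(H>172))&(S>120)&(V>50)):
    u,v=k.reshape(-1,2).mean(0)
    w=world(k,0.007)*1000
    (x,y),r=cv2.minEnclosingCircle(w.astype(np.float32)); area=cv2.contourArea(w.astype(np.float32))
    print('px800',u*1.5625,v*1.5625,'ctr mm',x,y,'d',2*r,'d_area',2*(area/np.pi)**.5,'rect@50',cv2.minAreaRect((world(k,.05)*1000).astype(np.float32)))
print('dark')
for k in cnts((V<35)&(np.arange(384)[:,None]<290)&(np.arange(384)[:,None]>110)):
    u,v=k.reshape(-1,2).mean(0); w=(world(k,0.03)*1000).astype(np.float32)
    print(u*1.5625,v*1.5625,cv2.minEnclosingCircle(w),cv2.contourArea(w))
cv2.imwrite('pics/crop1.png',cv2.cvtColor(np.vstack([cv2.resize(a[165:260,225:355],(780,570),interpolation=cv2.INTER_CUBIC)]),cv2.COLOR_RGB2BGR))
cv2.imwrite('pics/crop2.png',cv2.cvtColor(cv2.resize(a[130:280,110:220],(440,600),interpolation=cv2.INTER_CUBIC),cv2.COLOR_RGB2BGR))
E
```

```text
terracotta
px800 596.0365853658536 410.2705792682927 ctr mm 392.6674499511719 -281.5390930175781 d 87.3265380859375 d_area 84.50477338236442 rect@50 ((391.5782470703125, -269.37408447265625), (81.17906188964844, 82.1015853881836), 42.09162521362305)
px800 232.17690677966104 390.1747881355932 ctr mm 443.6103820800781 404.752685546875 d 62.998817443847656 d_area 58.66536281322082 rect@50 ((441.4928283691406, 393.6693115234375), (57.93181228637695, 57.421852111816406), 80.05343627929688)
px800 661.2828947368422 381.7434210526316 ctr mm 443.26104736328125 -408.8848876953125 d 101.24176788330078 d_area 98.55052148844398 rect@50 ((439.9508972167969, -392.18719482421875), (97.03373718261719, 93.81155395507812), 88.7975082397461)
px800 154.1080298013245 371.18170529801324 ctr mm 488.5733947753906 554.099853515625 d 199.2867889404297 d_area 96.07421999185308 rect@50 ((484.7874450683594, 538.5274658203125), (48.686363220214844, 190.11866760253906), 88.83224487304688)
px800 651.5335648148148 312.6446759259259 ctr mm 576.1435546875 -403.89447021484375 d 59.29676818847656 d_area 56.346766225276255 rect@50 ((568.9727783203125, -387.3206481933594), (52.37350082397461, 54.60859680175781), 84.68900299072266)
px800 225.76219512195124 314.8056402439024 ctr mm 589.7465209960938 421.5945129394531 d 106.30715942382812 d_area 80.47756220580268 rect@50 ((581.85986328125, 409.68878173828125), (55.18199920654297, 92.89945983886719), 30.297700881958008)
dark
296.0693359375 411.1572265625 ((402.03369140625, 278.825439453125), 38.092281341552734) 3172.7084103797097
585.4440789473684 334.7313596491228 ((533.23046875, -265.8394775390625), 32.432762145996094) 2810.5773522893433
254.8780487804878 262.9573170731707 ((693.6114501953125, 369.0693664550781), 25.666038513183594) 705.3232750706375
164.814082278481 233.68275316455697 ((747.3504638671875, 546.100830078125), 33.6246452331543) 1324.9136838167906
```

View pics/crop1.png

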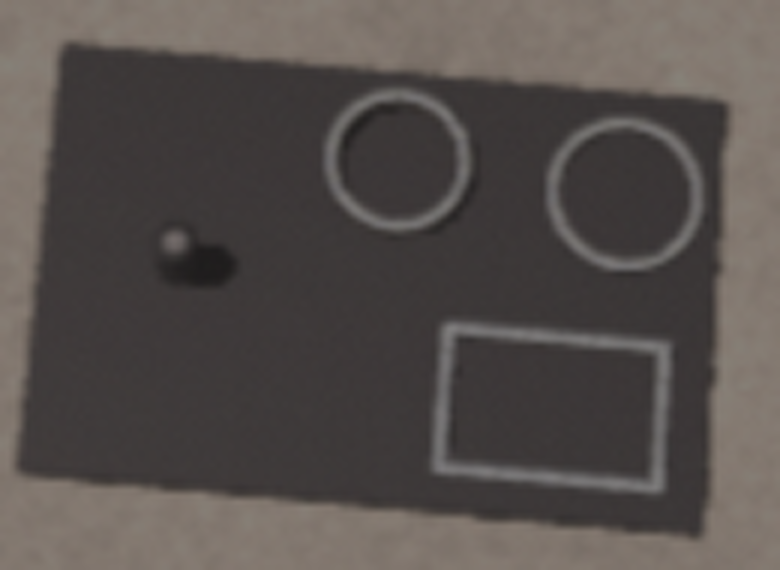

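View pics/crop2.png

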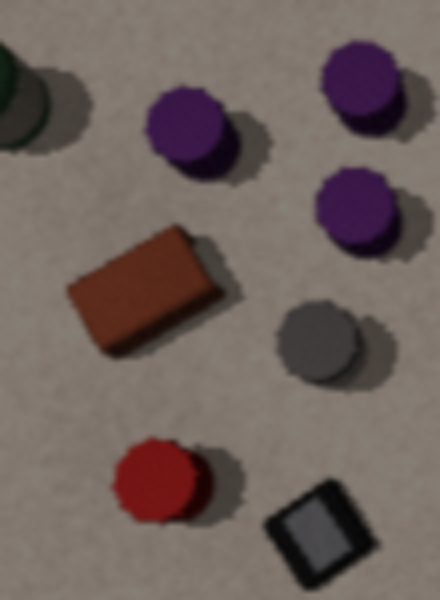

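Crop 1: left round nest (smaller, with a deeper shadow) is the cup ring and the right, larger one is the dish nest. The post tip is at (175,241) and the rectangular nest at (550,408). Crop 2: the grey ribbed cylinder at (319,341) is the cup. Purple (3x) and red look-alikes are excluded by the task. The tiers measure about 101, 87 and 59 mm, so they are a, b and d; c is absent.

```bash
cat >> h.py <<'E'
np.set_printoptions(precision=4,suppress=True)
def mask_cs(m,amin=60):
    cs,_=cv2.findContours(m.astype(np.uint8)*255,cv2.RETR_EXTERNAL,cv2.CHAIN_APPROX_NONE)
    return [k.reshape(-1,2) for k in cs if cv2.contourArea(k)>amin]
def world(c,k,z): return np.array([ray(c,u,v,z)[:2] for u,v in k],np.float32)
def cen(c,k,z):
    M=cv2.moments(k); return ray(c,M['m10']/M['m00'],M['m01']/M['m00'],z)[:2]
def top_objects():
    a,c=snap('top'); H,S,V=cv2.split(cv2.cvtColor(a,cv2.COLOR_RGB2HSV))
    print('t',arm.sense()['time_s'])
    for k in mask_cs(((H<12)|(H>172))&(S>120)&(V>50)):
        w=world(c,k,.0035); (p,s,an)=cv2.minAreaRect(w); print('terra c@3.5',cen(c,k,.0035),'c@25',cen(c,k,.025),'size',np.array(s)*1000,'ang',an)
    row=np.arange(384)[:,None]
    for k in mask_cs((V<35)&(row<290)&(row>110),200): print('dark c@15',cen(c,k,.015),cv2.contourArea(k))
    return a,c
def plan(P,ydir=None):
    """shift (tool axes, /1000mm) and az share from current pose to TCP P, finger line along ydir deg (world)"""
    s=arm.sense();R=np.array(s['eef_rot']);d=R.T@(np.array(P)-s['position'])
    az=0
    if ydir is not None:
        cur=np.degrees(np.arctan2(R[1,1],R[0,1])); e=(ydir-cur+90)%180-90; az=-e/90
    print('pos',np.array(s['position']),'d',d,'az',az,'alt az',az-np.sign(az)*2,'q6',s['q'][5]); return d,az
E
python3 - <<'E'
from h import *
a,c=top_objects()
g=cv2.cvtColor(a,cv2.COLOR_RGB2GRAY)
sub=np.zeros_like(g);sub[165:260,225:355]=g[165:260,225:355]
pl=cv2.morphologyEx((sub>85).astype(np.uint8),cv2.MORPH_OPEN,np.ones((1,1)))
hsv=cv2.cvtColor(a,cv2.COLOR_RGB2HSV)
# rims: bright, enclosed within plate
cs,h=cv2.findContours(pl,cv2.RETR_CCOMP,cv2.CHAIN_APPROX_NONE)
for k in cs:
    A=cv2.contourArea(k)
    if A<8 or A>6000: continue
    k=k.reshape(-1,2); 
    for z in(.022,.032):
        w=world(c,k,z); print(A,k.mean(0),z,'rect',[np.round(x,4) for x in cv2.minAreaRect(w)],'bboxc',(w.min(0)+w.max(0))/2,'cen',cen(c,k,z))
u,v=225+175/6,165+241/6
print('post tip',ray(c,u,v,.086))
print('cup lid',ray(c,189.75,215.25,.07))
E
```

```text
t 0.2
terra c@3.5 [ 0.3922 -0.2824] c@25 [ 0.3916 -0.2762] size [84.2876 85.2454] ang 42.091644287109375
terra c@3.5 [0.4443 0.4057] c@25 [0.4428 0.4001] size [60.1502 59.6207] ang 80.05342864990234
terra c@3.5 [ 0.443  -0.4103] c@25 [ 0.4416 -0.402 ] size [100.5398  97.4038] ang 88.79732513427734
terra c@3.5 [0.4758 0.5565] c@25 [0.4738 0.5483] size [ 50.5507 197.3988] ang 88.8321762084961
terra c@3.5 [ 0.5766 -0.4051] c@25 [ 0.5729 -0.3968] size [54.4056 56.6997] ang 84.68900299072266
terra c@3.5 [0.5899 0.4228] c@25 [0.586  0.4169] size [57.255  96.4689] ang 30.4178409576416
dark c@15 [0.4017 0.2812] 386.0
dark c@15 [ 0.5347 -0.2703] 320.5
925.5 [316.6423 232.561 ] 0.022 rect [array([ 0.4835, -0.0932]), array([0.114 , 0.0749]), np.float64(83.5458)] bboxc [ 0.4833 -0.0935] cen [ 0.4832 -0.0933]
925.5 [316.6423 232.561 ] 0.032 rect [array([ 0.4825, -0.0918]), array([0.1131, 0.0743]), np.float64(83.5458)] bboxc [ 0.4823 -0.0921] cen [ 0.4822 -0.0919]
775.5 [316.3119 232.5046] 0.022 rect [array([ 0.4837, -0.093 ]), array([0.1061, 0.0682]), np.float64(83.6274)] bboxc [ 0.4833 -0.092 ] 
[... 797 characters left out ...]
 -0.1332]
414.0 [290.5606 191.0303] 0.022 rect [array([ 0.6095, -0.0213]), array([0.0694, 0.0675]), np.float64(88.7548)] bboxc [ 0.6095 -0.0214] cen [ 0.6092 -0.0216]
414.0 [290.5606 191.0303] 0.032 rect [array([ 0.6075, -0.0205]), array([0.0689, 0.067 ]), np.float64(88.7546)] bboxc [ 0.6075 -0.0206] cen [ 0.6072 -0.0208]
348.5 [290.7119 191.2542] 0.022 rect [array([ 0.6088, -0.0219]), array([0.0642, 0.0628]), np.float64(42.9487)] bboxc [ 0.608  -0.0213] cen [ 0.6086 -0.0217]
348.5 [290.7119 191.2542] 0.032 rect [array([ 0.6068, -0.0211]), array([0.0637, 0.0623]), np.float64(42.9488)] bboxc [ 0.606  -0.0205] cen [ 0.6066 -0.0209]
post tip [0.5578 0.0882 0.086 ]
cup lid [0.5351 0.2733 0.07  ]
```

```bash
python3 -c "
from h import *
plan([.586,.417,.16],30.4)
print(np.array(arm.get_calibration('wrist')['R'])@np.array(arm.sense()['eef_rot']), -np.array(arm.sense()['eef_rot']).T@(np.array(arm.get_calibration('wrist')['R']).T@np.array(arm.get_calibration('wrist')['t'])+np.array(arm.sense()['position'])))"
```

```text
pos [0.2058 0.6428 0.2528] d [-0.4309 -0.099   0.0929] az 0.464992855485353 alt az -1.535007144514647 q6 -2.1657695805460766
[[ 0.001   1.      0.0005]
 [-0.9605  0.0011 -0.2782]
 [-0.2782 -0.0002  0.9605]] [ 0.0718 -0.0002 -0.1206]
```

Call:
arm_command([
  {"dx": -0.431, "dy": -0.099, "dz": 0.093, "az": 0.465, "claw": 1},
  {"dx": -0.431, "dy": -0.099, "dz": 0.093, "az": 0.465, "claw": 1},
  {"dx": -0.431, "dy": -0.099, "dz": 0.093, "az": 0.465, "claw": 1},
  {"dx": -0.431, "dy": -0.099, "dz": 0.093, "az": 0.465, "claw": 1},
  {"dx": -0.431, "dy": -0.099, "dz": 0.093, "az": 0.465, "claw": 1},
  {"dx": -0.431, "dy": -0.099, "dz": 0.093, "az": 0.465, "claw": 1},
  {"dx": -0.431, "dy": -0.099, "dz": 0.093, "az": 0.465, "claw": 1},
  {"dx": -0.431, "dy": -0.099, "dz": 0.093, "az": 0.465, "claw": 1},
])

```text
schema error: expected keys ax, ay, az, dx, dy, dz, claw
```

```bash
cat >> h.py <<'E'
def wristlook(f):
    im,c=snap('wrist',f); H,S,V=cv2.split(cv2.cvtColor(im,cv2.COLOR_RGB2HSV)); return im,c,H,S,V
E
python3 -c "
from h import *
plan([.586,.417,.16],30.4)"
```

```text
pos [0.2058 0.6428 0.2528] d [-0.4309 -0.099   0.0929] az 0.464992855485353 alt az -1.535007144514647 q6 -2.1657695805460766
```

Call:
arm_command([
  {"ax": 0, "ay": 0, "az": 0.465, "dx": -0.431, "dy": -0.099, "dz": 0.093, "claw": 1},
  {"ax": 0, "ay": 0, "az": 0.465, "dx": -0.431, "dy": -0.099, "dz": 0.093, "claw": 1},
  {"ax": 0, "ay": 0, "az": 0.465, "dx": -0.431, "dy": -0.099, "dz": 0.093, "claw": 1},
  {"ax": 0, "ay": 0, "az": 0.465, "dx": -0.431, "dy": -0.099, "dz": 0.093, "claw": 1},
  {"ax": 0, "ay": 0, "az": 0.465, "dx": -0.431, "dy": -0.099, "dz": 0.093, "claw": 1},
  {"ax": 0, "ay": 0, "az": 0.465, "dx": -0.431, "dy": -0.099, "dz": 0.093, "claw": 1},
  {"ax": 0, "ay": 0, "az": 0.465, "dx": -0.431, "dy": -0.099, "dz": 0.093, "claw": 1},
  {"ax": 0, "ay": 0, "az": 0.465, "dx": -0.431, "dy": -0.099, "dz": 0.093, "claw": 1},
])

```text
time_s: 1.0
position: [0.5439, 0.4417, 0.1705]
eef_rot: [[-0.506, 0.863, -0.0], [0.863, 0.506, 0.0], [0.0, -0.0, -1.0]]
wrist_force: [-0.1, 0.8, -0.6]
grip_width: 1.0
grasp_force: 0.0
```

```bash
python3 -c "
from h import *
plan([.586,.417,.16],30.4)
im,c,H,S,V=wristlook('w1.png')
for k in mask_cs(((H<12)|(H>172))&(S>120)&(V>50),800): print(k.mean(0),cv2.contourArea(k),[np.round(x,4) for x in cv2.minAreaRect(world(c,k,.05))],cen(c,k,.05))"
```

```text
pos [0.5439 0.4417 0.1705] d [-0.0426  0.0238  0.0105] az -5.1553985175524356e-05 alt az 1.9999484460148245 q6 6.597687569743896
[269.2453 233.3509] 6618.0 [array([0.5779, 0.4168]), array([0.0549, 0.1016]), np.float64(30.4612)] [0.5761 0.4195]
[106.8371 183.4129] 5821.0 [array([0.4409, 0.3878]), array([0.0872, 0.0636]), np.float64(52.123)] [0.4386 0.3887]
[267.9116  49.3225] 5405.5 [array([0.4931, 0.5472]), array([0.1644, 0.0357]), np.float64(3.2508)] [0.502  0.5431]
```

View pics/w1.png

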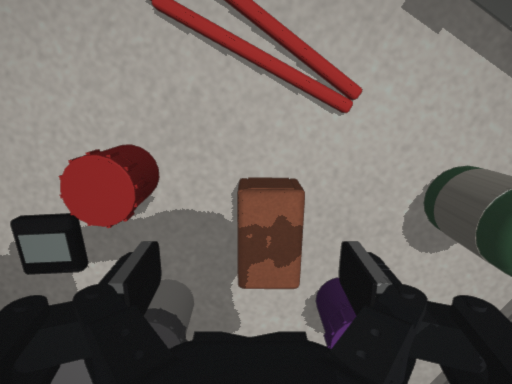

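Wrist picture: the hide is at (270,237), its roof spanning u 238–303 and v 190–288, aligned with the fingers; the red look-alike, hygrometer and tongs are clear of it.

```bash
python3 -c "
from h import *
c=arm.get_calibration('wrist')
w=world(c,[(239,191),(304,191),(300,288),(238,288)],.05);print(w,w.mean(0))
plan([.585,.4165,.04],30.4)
plan([*w.mean(0),.04],30.4)"
```

```text
[[0.5391 0.4346]
 [0.5852 0.4616]
 [0.6322 0.383 ]
 [0.5837 0.3546]] [0.585  0.4084]
pos [0.5487 0.4377 0.1681] d [-0.0363  0.0209  0.1281] az -0.0020586201295864095 alt az 1.9979413798704135 q6 6.344247056521702
pos [0.5487 0.4377 0.1681] d [-0.0433  0.0169  0.1282] az -0.0020586201295864095 alt az 1.9979413798704135 q6 6.344247056521702
```

Call:
arm_command([
  {"ax": 0, "ay": 0, "az": 0, "dx": -0.037, "dy": 0.02, "dz": 0.008, "claw": 1},
  {"ax": 0, "ay": 0, "az": 0, "dx": -0.037, "dy": 0.02, "dz": 0.008, "claw": 1},
  {"ax": 0, "ay": 0, "az": 0, "dx": -0.037, "dy": 0.02, "dz": 0.008, "claw": 1},
  {"ax": 0, "ay": 0, "az": 0, "dx": -0.037, "dy": 0.02, "dz": 0.008, "claw": 1},
])

```text
time_s: 1.45
position: [0.5778, 0.4218, 0.1632]
eef_rot: [[-0.506, 0.862, -0.0], [0.862, 0.506, 0.0], [0.0, 0.0, -1.0]]
wrist_force: [-0.0, -0.2, 0.6]
grip_width: 1.002
grasp_force: 0.0
```

```bash
python3 -c "
from h import *
im,c,H,S,V=wristlook('w2.png')
# roof only: brighter/lit faces; report mask bbox at roof height in tool frame
s=arm.sense();R=np.array(s['eef_rot']);p=np.array(s['position'])
for k in mask_cs(((H<12)|(H>172))&(S>120)&(V>50),800):
  w=world(c,k,.05);q=(np.c_[w,np.full(len(w),p[2])]-p)@R;print(k.min(0),k.max(0),'tool bbox',q.min(0)[:2],q.max(0)[:2])
g=V[:,int(270)-60:int(270)+60]
plan([.586,.4165,.04],30.4)
print(c['t'],arm.get_calibration('wrist')['t'])"
```

```text
[214 145] [283 258] tool bbox [-0.0562 -0.0296] [0.0407 0.0255]
[ 17 104] [132 188] tool bbox [ 0.0062 -0.18  ] [ 0.0709 -0.0913]
[202   0] [345  70] tool bbox [ 0.0946 -0.0333] [0.1389 0.0666]
pos [0.5777 0.422  0.1633] d [-0.0089  0.0043  0.1233] az 0.0005300821397843454 alt az -1.9994699178602156 q6 3.6516206429001556
[-0.711   0.057   0.3124] [-0.7111  0.057   0.3124]
```

Call:
arm_command([
  {"ax": 0, "ay": 0, "az": 0, "dx": -0.008, "dy": 0, "dz": 0.05, "claw": 1},
  {"ax": 0, "ay": 0, "az": 0, "dx": -0.008, "dy": 0, "dz": 0.1, "claw": 1},
  {"ax": 0, "ay": 0, "az": 0, "dx": -0.008, "dy": 0, "dz": 0.123, "claw": 1},
  {"ax": 0, "ay": 0, "az": 0, "dx": -0.008, "dy": 0, "dz": 0.123, "claw": 1},
  {"ax": 0, "ay": 0, "az": 0, "dx": -0.008, "dy": 0, "dz": 0.123, "claw": 0},
  {"ax": 0, "ay": 0, "az": 0, "dx": -0.008, "dy": 0, "dz": 0.123, "claw": 0},
  {"ax": 0, "ay": 0, "az": 0, "dx": -0.008, "dy": 0, "dz": 0.123, "claw": 0},
  {"ax": 0, "ay": 0, "az": 0, "dx": -0.008, "dy": 0, "dz": 0.123, "claw": 0},
])

```text
time_s: 2.3
position: [0.5833, 0.4154, 0.0432]
eef_rot: [[-0.506, 0.862, 0.003], [0.862, 0.506, 0.002], [0.001, 0.004, -1.0]]
wrist_force: [-2.4, 1.3, 8.6]
grip_width: 0.666
grasp_force: 65.9
```

Call:
arm_command([
  {"ax": 0, "ay": 0, "az": 0, "dx": 0, "dy": 0, "dz": -0.05, "claw": 0},
  {"ax": 0, "ay": 0, "az": 0, "dx": 0, "dy": 0, "dz": -0.1, "claw": 0},
  {"ax": 0, "ay": 0, "az": 0.1, "dx": -0.04, "dy": -0.03, "dz": -0.13, "claw": 0},
  {"ax": 0, "ay": 0, "az": 0.2, "dx": -0.387, "dy": -0.343, "dz": -0.13, "claw": 0},
  {"ax": 0, "ay": 0, "az": 0.28, "dx": -0.387, "dy": -0.343, "dz": -0.13, "claw": 0},
  {"ax": 0, "ay": 0, "az": 0.36, "dx": -0.387, "dy": -0.343, "dz": -0.13, "claw": 0},
  {"ax": 0, "ay": 0, "az": 0.41, "dx": -0.387, "dy": -0.343, "dz": -0.13, "claw": 0},
  {"ax": 0, "ay": 0, "az": 0.41, "dx": -0.387, "dy": -0.343, "dz": -0.13, "claw": 0},
])

```text
time_s: 3.1
position: [0.5268, 0.1253, 0.1694]
eef_rot: [[0.116, 0.993, 0.002], [0.993, -0.116, 0.0], [0.001, 0.002, -1.0]]
wrist_force: [0.9, -0.4, -1.8]
grip_width: 0.667
grasp_force: 66.0
```

```bash
python3 -c "
from h import *
snap('top')
plan([.4833,-.093,.13],-6.5)"
```

```text
pos [0.5259 0.12   0.1695] d [-0.2164 -0.0178  0.0399] az -0.0016110496523283914 alt az 1.9983889503476715 q6 16.874681217442348
```

Call:
arm_command([
  {"ax": 0, "ay": 0, "az": 0, "dx": -0.216, "dy": -0.018, "dz": 0.04, "claw": 0},
  {"ax": 0, "ay": 0, "az": 0, "dx": -0.216, "dy": -0.018, "dz": 0.04, "claw": 0},
  {"ax": 0, "ay": 0, "az": 0, "dx": -0.216, "dy": -0.018, "dz": 0.04, "claw": 0},
  {"ax": 0, "ay": 0, "az": 0, "dx": -0.216, "dy": -0.018, "dz": 0.04, "claw": 0},
  {"ax": 0, "ay": 0, "az": 0, "dx": -0.216, "dy": -0.018, "dz": 0.04, "claw": 0},
  {"ax": 0, "ay": 0, "az": 0, "dx": -0.216, "dy": -0.018, "dz": 0.04, "claw": 0},
  {"ax": 0, "ay": 0, "az": 0, "dx": -0.216, "dy": -0.018, "dz": 0.04, "claw": 0},
])

```text
time_s: 3.85
position: [0.4854, -0.0858, 0.129]
eef_rot: [[0.114, 0.993, 0.002], [0.993, -0.114, -0.0], [0.0, 0.002, -1.0]]
wrist_force: [0.1, 0.8, -1.4]
grip_width: 0.664
grasp_force: 66.1
```

```bash
python3 -c "
from h import *
snap('wrist','w3.png')
plan([.4833,-.093,.0555],-6.5)"
```

```text
pos [ 0.4855 -0.0853  0.129 ] d [-0.0079 -0.0014  0.0735] az 4.333762465367701e-05 alt az -1.9999566623753464 q6 -6.438963502332495
```

View pics/w3.png

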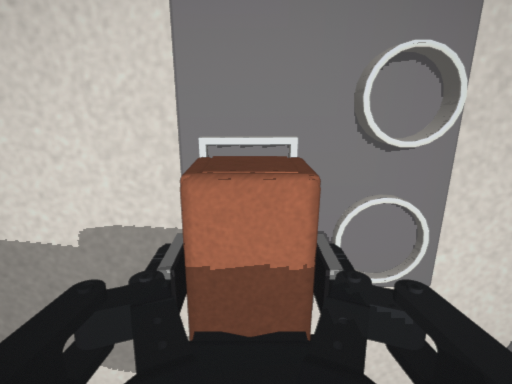

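Wrist picture: the hide is square in the fingers and the nest's far rim edge (200–298, 138) shows beyond it; the rim circles are at (416,94) for the cup and (382,240) for the dish.

```bash
python3 -c "
from h import *
c=arm.get_calibration('wrist');s=arm.sense();R=np.array(s['eef_rot']);p=np.array(s['position'])
f=lambda u,v,z:(ray(c,u,v,z),((ray(c,u,v,z)-p)@R))
for n,a in dict(cupring=(416,94,.032),dish=(382,240,.022),rimL=(200,138,.022),rimR=(298,138,.022),hideTL=(182,180,.136),hideTR=(319,180,.136)).items(): print(n,*f(*a))
T=np.array([np.cos(np.radians(83.5)),np.sin(np.radians(83.5))]);print('expected rim far mid',np.array([.4833,-.093])+T*.056)
"
```

```text
cupring [ 0.6066 -0.0213  0.032 ] [0.0772 0.1129 0.0971]
dish [ 0.5887 -0.1341  0.022 ] [-0.0368  0.1079  0.1071]
rimL [ 0.453  -0.0351  0.022 ] [ 0.0461 -0.0381  0.1069]
rimR [ 0.5256 -0.0433  0.022 ] [0.0462 0.035  0.107 ]
hideTL [ 0.4633 -0.0401  0.136 ] [ 0.0424 -0.0272 -0.0071]
hideTR [ 0.5159 -0.046   0.136 ] [ 0.0424  0.0258 -0.007 ]
expected rim far mid [ 0.4896 -0.0374]
```

Call:
arm_command([
  {"ax": 0, "ay": 0, "az": 0, "dx": -0.006, "dy": -0.001, "dz": 0.03, "claw": 0},
  {"ax": 0, "ay": 0, "az": 0, "dx": -0.006, "dy": -0.001, "dz": 0.055, "claw": 0},
  {"ax": 0, "ay": 0, "az": 0, "dx": -0.006, "dy": -0.001, "dz": 0.06, "claw": 0},
  {"ax": 0, "ay": 0, "az": 0, "dx": -0.006, "dy": -0.001, "dz": 0.065, "claw": 0},
  {"ax": 0, "ay": 0, "az": 0, "dx": -0.006, "dy": -0.001, "dz": 0.068, "claw": 0},
  {"ax": 0, "ay": 0, "az": 0, "dx": -0.006, "dy": -0.001, "dz": 0.071, "claw": 0},
  {"ax": 0, "ay": 0, "az": 0, "dx": -0.006, "dy": -0.001, "dz": 0.073, "claw": 0},
  {"ax": 0, "ay": 0, "az": 0, "dx": -0.006, "dy": -0.001, "dz": 0.073, "claw": 0},
])

```text
time_s: 4.7
position: [0.4837, -0.0915, 0.0553]
eef_rot: [[0.113, 0.994, 0.001], [0.994, -0.113, -0.0], [-0.0, 0.001, -1.0]]
wrist_force: [-0.2, 0.5, -1.6]
grip_width: 0.663
grasp_force: 66.1
```

Call:
arm_command([
  {"ax": 0, "ay": 0, "az": 0, "dx": 0, "dy": 0, "dz": 0, "claw": 1},
  {"ax": 0, "ay": 0, "az": 0, "dx": 0, "dy": 0, "dz": 0, "claw": 1},
  {"ax": 0, "ay": 0, "az": 0, "dx": 0, "dy": 0, "dz": 0, "claw": 1},
  {"ax": 0, "ay": 0, "az": 0, "dx": 0, "dy": 0, "dz": -0.05, "claw": 1},
  {"ax": 0, "ay": 0, "az": 0, "dx": 0, "dy": 0, "dz": -0.1, "claw": 1},
  {"ax": 0, "ay": 0, "az": -0.09, "dx": 0.04, "dy": 0, "dz": -0.12, "claw": 1},
  {"ax": 0, "ay": 0, "az": -0.18, "dx": 0.09, "dy": 0.002, "dz": -0.12, "claw": 1},
  {"ax": 0, "ay": 0, "az": -0.27, "dx": 0.14, "dy": 0.004, "dz": -0.12, "claw": 1},
])

```text
time_s: 5.5
position: [0.5035, 0.0484, 0.1763]
eef_rot: [[-0.31, 0.951, 0.002], [0.951, 0.31, 0.0], [-0.001, 0.002, -1.0]]
wrist_force: [1.0, -0.5, -0.1]
grip_width: 0.998
grasp_force: 0.0
```

```bash
python3 -c "
from h import *
top_objects()
plan([.535,.273,.16],60)"
```

```text
t 5.55
terra c@3.5 [ 0.3922 -0.2824] c@25 [ 0.3916 -0.2762] size [84.2876 85.2454] ang 42.091644287109375
terra c@3.5 [0.4441 0.4056] c@25 [0.4427 0.4   ] size [60.1502 59.6207] ang 80.05342864990234
terra c@3.5 [ 0.4429 -0.4104] c@25 [ 0.4415 -0.4021] size [100.5398  97.4038] ang 88.79732513427734
terra c@3.5 [ 0.4878 -0.1188] c@25 [ 0.4856 -0.1155] size [66.4869 56.3706] ang 82.63593292236328
terra c@3.5 [0.4758 0.5565] c@25 [0.4738 0.5483] size [ 50.5507 197.3988] ang 88.8321762084961
terra c@3.5 [ 0.5765 -0.4048] c@25 [ 0.5728 -0.3966] size [54.379  56.6997] ang 84.68896484375
dark c@15 [0.4017 0.2812] 379.0
dark c@15 [ 0.5344 -0.2706] 313.5
dark c@15 [0.5386 0.022 ] 3350.5
pos [0.5038 0.0544 0.1757] d [0.1969 0.0999 0.0164] az -0.4577417774202211 alt az 1.542258222579779 q6 -15.613679851684022
```

Call:
arm_command([
  {"ax": 0, "ay": 0, "az": -0.09, "dx": 0.045, "dy": 0.022, "dz": 0.01, "claw": 1},
  {"ax": 0, "ay": 0, "az": -0.18, "dx": 0.09, "dy": 0.044, "dz": 0.016, "claw": 1},
  {"ax": 0, "ay": 0, "az": -0.27, "dx": 0.13, "dy": 0.066, "dz": 0.016, "claw": 1},
  {"ax": 0, "ay": 0, "az": -0.36, "dx": 0.17, "dy": 0.086, "dz": 0.016, "claw": 1},
  {"ax": 0, "ay": 0, "az": -0.458, "dx": 0.197, "dy": 0.1, "dz": 0.016, "claw": 1},
  {"ax": 0, "ay": 0, "az": -0.458, "dx": 0.197, "dy": 0.1, "dz": 0.016, "claw": 1},
  {"ax": 0, "ay": 0, "az": -0.458, "dx": 0.197, "dy": 0.1, "dz": 0.016, "claw": 1},
])

```text
time_s: 6.25
position: [0.5381, 0.2655, 0.1586]
eef_rot: [[-0.857, 0.515, -0.001], [0.515, 0.857, -0.0], [0.0, -0.001, -1.0]]
wrist_force: [-0.2, 0.1, 0.6]
grip_width: 1.003
grasp_force: 0.0
```

```bash
python3 -c "
from h import *
snap('wrist','w4.png')
plan([.535,.273,.05],60)
c=arm.get_calibration('wrist');print('lid expected px',proj(c,[.535,.273,.07]))"
```

```text
pos [0.5381 0.2648 0.1588] d [0.0069 0.0055 0.1088] az -0.011910281559061925 alt az 1.988089718440938 q6 -35.15630314688477
lid expected px (np.float64(257.7427512564509), np.float64(196.89082351838186))
```

View pics/w4.png

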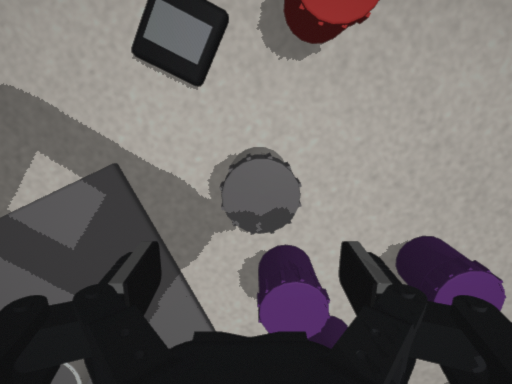

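Wrist picture: the grey lid is centred at (261,194); the nearest purple look-alike at (294,308) is clear of both finger paths.

```bash
python3 -c "
from h import *
c=arm.get_calibration('wrist');P=ray(c,261,194,.07);print(P,ray(c,294,308,.07));plan([P[0],P[1],.052])"
```

```text
[0.5343 0.2761 0.07  ] [0.6314 0.2502 0.07  ]
pos [0.5381 0.2648 0.1588] d [0.0091 0.0078 0.1068] az 0 alt az 0 q6 -35.15630314688477
```

Call:
arm_command([
  {"ax": 0, "ay": 0, "az": 0, "dx": 0.0085, "dy": 0.007, "dz": 0.04, "claw": 1},
  {"ax": 0, "ay": 0, "az": 0, "dx": 0.0085, "dy": 0.007, "dz": 0.08, "claw": 1},
  {"ax": 0, "ay": 0, "az": 0, "dx": 0.0085, "dy": 0.007, "dz": 0.107, "claw": 1},
  {"ax": 0, "ay": 0, "az": 0, "dx": 0.0085, "dy": 0.007, "dz": 0.107, "claw": 1},
  {"ax": 0, "ay": 0, "az": 0, "dx": 0.0085, "dy": 0.007, "dz": 0.107, "claw": 0},
  {"ax": 0, "ay": 0, "az": 0, "dx": 0.0085, "dy": 0.007, "dz": 0.107, "claw": 0},
  {"ax": 0, "ay": 0, "az": 0, "dx": 0.0085, "dy": 0.007, "dz": 0.107, "claw": 0},
  {"ax": 0, "ay": 0, "az": 0, "dx": 0.0085, "dy": 0.007, "dz": 0.107, "claw": 0},
])

```text
time_s: 7.1
position: [0.5356, 0.2756, 0.0546]
eef_rot: [[-0.857, 0.515, 0.003], [0.515, 0.857, 0.001], [-0.002, 0.002, -1.0]]
wrist_force: [-0.5, -1.9, 6.5]
grip_width: 0.667
grasp_force: 63.0
```

Call:
arm_command([
  {"ax": 0, "ay": 0, "az": 0, "dx": 0, "dy": 0, "dz": -0.045, "claw": 0},
  {"ax": 0, "ay": 0, "az": 0, "dx": 0, "dy": 0, "dz": -0.09, "claw": 0},
  {"ax": 0, "ay": 0, "az": 0, "dx": -0.02, "dy": -0.02, "dz": -0.11, "claw": 0},
  {"ax": 0, "ay": 0, "az": 0, "dx": -0.055, "dy": -0.055, "dz": -0.11, "claw": 0},
  {"ax": 0, "ay": 0, "az": 0, "dx": -0.09, "dy": -0.09, "dz": -0.11, "claw": 0},
  {"ax": 0, "ay": 0, "az": 0, "dx": -0.125, "dy": -0.125, "dz": -0.11, "claw": 0},
  {"ax": 0, "ay": 0, "az": 0, "dx": -0.16, "dy": -0.16, "dz": -0.11, "claw": 0},
  {"ax": 0, "ay": 0, "az": 0, "dx": -0.19, "dy": -0.195, "dz": -0.11, "claw": 0},
])

```text
time_s: 7.9
position: [0.5977, 0.0082, 0.1641]
eef_rot: [[-0.857, 0.515, 0.003], [0.515, 0.857, -0.0], [-0.003, 0.001, -1.0]]
wrist_force: [0.6, 0.8, -1.0]
grip_width: 0.663
grasp_force: 64.5
```

```bash
python3 -c "
from h import *
snap('wrist')
plan([.607,-.021,.12])"
```

```text
pos [0.5983 0.0029 0.1639] d [-0.0197 -0.0159  0.044 ] az 0 alt az 0 q6 -60.91932743104404
```

Call:
arm_command([
  {"ax": 0, "ay": 0, "az": 0, "dx": -0.02, "dy": -0.016, "dz": 0.02, "claw": 0},
  {"ax": 0, "ay": 0, "az": 0, "dx": -0.02, "dy": -0.016, "dz": 0.044, "claw": 0},
  {"ax": 0, "ay": 0, "az": 0, "dx": -0.02, "dy": -0.016, "dz": 0.044, "claw": 0},
  {"ax": 0, "ay": 0, "az": 0, "dx": -0.02, "dy": -0.016, "dz": 0.044, "claw": 0},
])

```text
time_s: 8.35
position: [0.6062, -0.0133, 0.1194]
eef_rot: [[-0.857, 0.515, 0.001], [0.515, 0.857, -0.0], [-0.001, 0.0, -1.0]]
wrist_force: [-0.3, -0.4, 0.1]
grip_width: 0.662
grasp_force: 64.4
```

```bash
python3 -c "
from h import *
snap('wrist','w5.png')
plan([.607,-.021,.0665])
c=arm.get_calibration('wrist');print([proj(c,[.607+.036*np.cos(a),-.021+.036*np.sin(a),.032]) for a in np.arange(0,6.28,.785)])"
```

```text
pos [ 0.6065 -0.0131  0.12  ] d [-0.0044 -0.0065  0.0535] az 0 alt az 0 q6 -62.68646224861957
[(np.float64(265.8585038625784), np.float64(250.05175070295067)), (np.float64(288.4697356779522), np.float64(223.02113299784088)), (np.float64(284.23470166273506), np.float64(187.58703017611302)), (np.float64(253.44126152061415), np.float64(164.9755287529498)), (np.float64(214.7190689438803), np.float64(170.55722591960773)), (np.float64(192.99075851662687), np.float64(200.409163839628)), (np.float64(200.19039830315984), np.float64(235.00109393821214)), (np.float64(230.02557251264153), np.float64(254.7992302923503))]
```

View pics/w5.png

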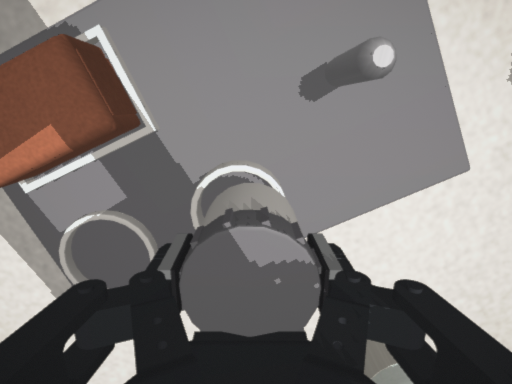

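Wrist picture: the cup is upright in the fingers, the ring rim's top is at (238,165) and left edge at (192,205) as predicted, the hide is seated in its nest at upper left, and the post tip is at (383,55).

Call:
arm_command([
  {"ax": 0, "ay": 0, "az": 0, "dx": -0.0055, "dy": -0.006, "dz": 0.0, "claw": 0},
  {"ax": 0, "ay": 0, "az": 0, "dx": -0.0055, "dy": -0.006, "dz": 0.018, "claw": 0},
  {"ax": 0, "ay": 0, "az": 0, "dx": -0.0055, "dy": -0.006, "dz": 0.028, "claw": 0},
  {"ax": 0, "ay": 0, "az": 0, "dx": -0.0055, "dy": -0.006, "dz": 0.036, "claw": 0},
  {"ax": 0, "ay": 0, "az": 0, "dx": -0.0055, "dy": -0.006, "dz": 0.044, "claw": 0},
  {"ax": 0, "ay": 0, "az": 0, "dx": -0.0055, "dy": -0.006, "dz": 0.05, "claw": 0},
  {"ax": 0, "ay": 0, "az": 0, "dx": -0.0055, "dy": -0.006, "dz": 0.053, "claw": 0},
  {"ax": 0, "ay": 0, "az": 0, "dx": -0.0055, "dy": -0.006, "dz": 0.053, "claw": 0},
])

```text
time_s: 9.2
position: [0.608, -0.0215, 0.0666]
eef_rot: [[-0.857, 0.515, 0.001], [0.515, 0.857, -0.0], [-0.001, 0.0, -1.0]]
wrist_force: [-8.5, 0.1, 15.5]
grip_width: 0.665
grasp_force: 65.7
```

```bash
python3 -c "
from h import *
s=arm.sense();print(s['position'],s['wrist_force'])
# post tip estimates
"
```

```text
[ 0.608  -0.0215  0.0666] [-8.5003  0.1097 15.536 ]
```

Call:
arm_command([
  {"ax": 0, "ay": 0, "az": 0, "dx": -0.0, "dy": 0, "dz": 0, "claw": 1},
  {"ax": 0, "ay": 0, "az": 0, "dx": 0, "dy": 0, "dz": 0, "claw": 1},
  {"ax": 0, "ay": 0, "az": 0, "dx": 0, "dy": 0, "dz": 0, "claw": 1},
  {"ax": 0, "ay": 0, "az": 0, "dx": 0, "dy": 0, "dz": -0.045, "claw": 1},
  {"ax": 0, "ay": 0, "az": 0, "dx": 0, "dy": 0, "dz": -0.09, "claw": 1},
  {"ax": 0, "ay": 0, "az": 0.08, "dx": -0.01, "dy": -0.03, "dz": -0.11, "claw": 1},
  {"ax": 0, "ay": 0, "az": 0.16, "dx": -0.02, "dy": -0.07, "dz": -0.11, "claw": 1},
  {"ax": 0, "ay": 0, "az": 0.25, "dx": -0.03, "dy": -0.115, "dz": -0.11, "claw": 1},
])

```text
time_s: 10.0
position: [0.5741, -0.1361, 0.1758]
eef_rot: [[-0.592, 0.806, 0.001], [0.806, 0.592, -0.0], [-0.001, 0.001, -1.0]]
wrist_force: [1.1, -0.2, -0.6]
grip_width: 1.001
grasp_force: 0.0
```

```bash
python3 -c "
from h import *
a,c=top_objects()
plan([.5345,-.2705,.13],-6.5)
w,d=snap('wrist','w6.png')
cv2.imwrite('pics/m6.png',cv2.cvtColor(np.hstack([cv2.resize(a[165:260,225:355],(400,300)),cv2.resize(w,(400,300))]),cv2.COLOR_RGB2BGR))"
```

```text
t 10.05
terra c@3.5 [ 0.3829 -0.3027] c@25 [ 0.3825 -0.2963] size [41.4724 82.5854] ang 61.808815002441406
terra c@3.5 [0.4441 0.4052] c@25 [0.4427 0.3996] size [60.5753 59.5952] ang 81.9446792602539
terra c@3.5 [ 0.4429 -0.4104] c@25 [ 0.4415 -0.4021] size [100.5398  97.4038] ang 88.79732513427734
terra c@3.5 [ 0.4921 -0.0661] c@25 [ 0.4899 -0.0636] size [33.0739 59.3493] ang 81.31082916259766
terra c@3.5 [0.4757 0.5564] c@25 [0.4737 0.5482] size [ 50.5507 197.3988] ang 88.8321762084961
terra c@3.5 [ 0.5764 -0.4047] c@25 [ 0.5727 -0.3965] size [54.379  56.6997] ang 84.68896484375
dark c@15 [0.4018 0.2811] 374.0
dark c@15 [ 0.5717 -0.2091] 234.5
dark c@15 [ 0.4464 -0.0955] 785.5
dark c@15 [ 0.6178 -0.2604] 3602.0
pos [ 0.572  -0.1416  0.1753] d [-0.083  -0.1055  0.0456] az 0.46748630394192336 alt az -1.5325136960580767 q6 -51.87793401500881
```

View pics/m6.png

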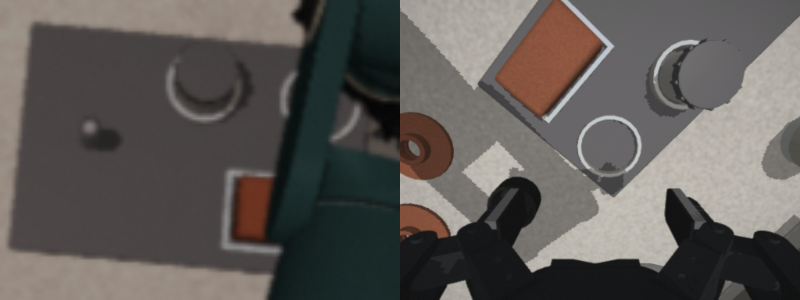

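Hide (550,65) and cup (700,75) both sit in their nests; the dish nest at (610,145) is still empty. On to the dish.

Call:
arm_command([
  {"ax": 0, "ay": 0, "az": 0.09, "dx": -0.02, "dy": -0.026, "dz": 0.01, "claw": 1},
  {"ax": 0, "ay": 0, "az": 0.18, "dx": -0.04, "dy": -0.052, "dz": 0.02, "claw": 1},
  {"ax": 0, "ay": 0, "az": 0.27, "dx": -0.06, "dy": -0.078, "dz": 0.03, "claw": 1},
  {"ax": 0, "ay": 0, "az": 0.36, "dx": -0.075, "dy": -0.095, "dz": 0.03, "claw": 1},
  {"ax": 0, "ay": 0, "az": 0.44, "dx": -0.083, "dy": -0.1055, "dz": 0.03, "claw": 1},
  {"ax": 0, "ay": 0, "az": 0.467, "dx": -0.083, "dy": -0.1055, "dz": 0.03, "claw": 1},
  {"ax": 0, "ay": 0, "az": 0.467, "dx": -0.083, "dy": -0.1055, "dz": 0.03, "claw": 1},
])

```text
time_s: 10.8
position: [0.5387, -0.2651, 0.1447]
eef_rot: [[0.097, 0.995, -0.0], [0.995, -0.097, 0.0], [0.0, -0.0, -1.0]]
wrist_force: [-0.9, 0.2, 0.9]
grip_width: 0.999
grasp_force: 0.0
```

```bash
python3 -c "
from h import *
im,c,H,S,V=wristlook('w7.png')
m=(V<75)&(np.arange(384)[:,None]<270)
for k in mask_cs(m,1500): print(k.min(0),k.max(0),cv2.contourArea(k),'c@15',cen(c,k,.015),'d@15',np.ptp(world(c,k,.015),0))
print('exp',proj(c,[.5344,-.2706,.015]))
plan([.5345,-.2705,.036],-6.5)"
```

```text
[209 159] [282 237] 4405.5 c@15 [ 0.533  -0.2729] d@15 [0.0645 0.0707]
[89  0] [193  43] 1826.0 c@15 [ 0.4789 -0.1351] d@15 [0.0792 0.0293]
exp (np.float64(246.5334826866496), np.float64(195.9215285474956))
pos [ 0.5388 -0.2648  0.1448] d [-0.0061 -0.0038  0.1088] az 0.011978328545271368 alt az -1.9880216714547285 q6 -23.183580869509502
```

View pics/w7.png

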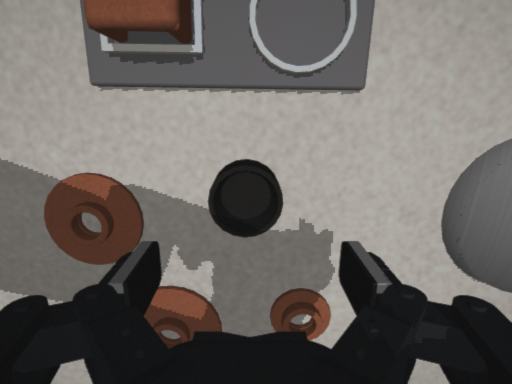

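The dish is at (246,198), centre (.533,-.272); grasping it.

Call:
arm_command([
  {"ax": 0, "ay": 0, "az": 0, "dx": -0.008, "dy": -0.005, "dz": 0.04, "claw": 1},
  {"ax": 0, "ay": 0, "az": 0, "dx": -0.008, "dy": -0.005, "dz": 0.085, "claw": 1},
  {"ax": 0, "ay": 0, "az": 0, "dx": -0.008, "dy": -0.005, "dz": 0.109, "claw": 1},
  {"ax": 0, "ay": 0, "az": 0, "dx": -0.008, "dy": -0.005, "dz": 0.109, "claw": 1},
  {"ax": 0, "ay": 0, "az": 0, "dx": -0.008, "dy": -0.005, "dz": 0.109, "claw": 0},
  {"ax": 0, "ay": 0, "az": 0, "dx": -0.008, "dy": -0.005, "dz": 0.109, "claw": 0},
  {"ax": 0, "ay": 0, "az": 0, "dx": -0.008, "dy": -0.005, "dz": 0.109, "claw": 0},
  {"ax": 0, "ay": 0, "az": 0, "dx": -0.008, "dy": -0.005, "dz": 0.109, "claw": 0},
])

```text
time_s: 11.65
position: [0.5343, -0.2728, 0.0389]
eef_rot: [[0.095, 0.995, 0.003], [0.995, -0.095, -0.002], [-0.001, 0.004, -1.0]]
wrist_force: [-0.9, 1.9, 5.6]
grip_width: 0.691
grasp_force: 64.4
```

Call:
arm_command([
  {"ax": 0, "ay": 0, "az": 0, "dx": 0, "dy": 0, "dz": -0.04, "claw": 0},
  {"ax": 0, "ay": 0, "az": 0, "dx": 0.0, "dy": 0.0, "dz": -0.08, "claw": 0},
  {"ax": 0, "ay": 0, "az": 0, "dx": 0.04, "dy": 0.012, "dz": -0.08, "claw": 0},
  {"ax": 0, "ay": 0, "az": 0, "dx": 0.08, "dy": 0.024, "dz": -0.08, "claw": 0},
  {"ax": 0, "ay": 0, "az": 0, "dx": 0.12, "dy": 0.036, "dz": -0.08, "claw": 0},
  {"ax": 0, "ay": 0, "az": 0, "dx": 0.142, "dy": 0.041, "dz": -0.075, "claw": 0},
  {"ax": 0, "ay": 0, "az": 0, "dx": 0.142, "dy": 0.041, "dz": -0.07, "claw": 0},
  {"ax": 0, "ay": 0, "az": 0, "dx": 0.142, "dy": 0.041, "dz": -0.07, "claw": 0},
])

```text
time_s: 12.45
position: [0.5876, -0.1347, 0.1067]
eef_rot: [[0.095, 0.996, 0.001], [0.996, -0.095, -0.0], [-0.0, 0.001, -1.0]]
wrist_force: [0.0, -0.4, -0.6]
grip_width: 0.693
grasp_force: 65.4
```

```bash
python3 -c "
from h import *
im,c=snap('wrist','w8.png')
plan([.589,-.1348,.051])"
```

```text
pos [ 0.5876 -0.1353  0.1069] d [0.0007 0.0013 0.0559] az 0 alt az 0 q6 -9.903433745293587
```

Call:
arm_command([
  {"ax": 0, "ay": 0, "az": 0, "dx": 0, "dy": 0.001, "dz": 0.02, "claw": 0},
  {"ax": 0, "ay": 0, "az": 0, "dx": 0, "dy": 0.001, "dz": 0.036, "claw": 0},
  {"ax": 0, "ay": 0, "az": 0, "dx": 0, "dy": 0.001, "dz": 0.043, "claw": 0},
  {"ax": 0, "ay": 0, "az": 0, "dx": 0, "dy": 0.001, "dz": 0.048, "claw": 0},
  {"ax": 0, "ay": 0, "az": 0, "dx": 0, "dy": 0.001, "dz": 0.052, "claw": 0},
  {"ax": 0, "ay": 0, "az": 0, "dx": 0, "dy": 0.001, "dz": 0.055, "claw": 0},
  {"ax": 0, "ay": 0, "az": 0, "dx": 0, "dy": 0.001, "dz": 0.055, "claw": 0},
])

```text
time_s: 13.2
position: [0.5886, -0.1352, 0.0511]
eef_rot: [[0.096, 0.995, 0.0], [0.995, -0.096, -0.0], [-0.0, 0.0, -1.0]]
wrist_force: [0.2, 0.0, -0.8]
grip_width: 0.69
grasp_force: 65.3
```

Call:
arm_command([
  {"ax": 0, "ay": 0, "az": 0, "dx": 0, "dy": 0, "dz": 0, "claw": 0.95},
  {"ax": 0, "ay": 0, "az": 0, "dx": 0, "dy": 0, "dz": 0, "claw": 0.95},
  {"ax": 0, "ay": 0, "az": 0, "dx": 0, "dy": 0, "dz": 0, "claw": 0.95},
  {"ax": 0, "ay": 0, "az": 0, "dx": 0, "dy": 0, "dz": -0.05, "claw": 0.95},
  {"ax": 0, "ay": 0, "az": 0, "dx": 0, "dy": 0, "dz": -0.09, "claw": 0.95},
  {"ax": 0, "ay": 0, "az": 0, "dx": -0.03, "dy": -0.012, "dz": -0.11, "claw": 0.62},
  {"ax": 0, "ay": 0, "az": 0, "dx": -0.07, "dy": -0.03, "dz": -0.1, "claw": 0.62},
  {"ax": 0, "ay": 0, "az": 0, "dx": -0.115, "dy": -0.048, "dz": -0.1, "claw": 0.62},
])

```text
time_s: 14.0
position: [0.529, -0.2454, 0.151]
eef_rot: [[0.094, 0.996, 0.001], [0.996, -0.094, -0.0], [-0.0, 0.001, -1.0]]
wrist_force: [0.2, -0.3, -0.3]
grip_width: 0.616
grasp_force: 0.0
```

```bash
python3 -c "
from h import *
im,c=snap('wrist','w9.png')
plan([.443,-.4104,.12])"
```

```text
pos [ 0.5261 -0.2509  0.151 ] d [-0.1668 -0.0671  0.0315] az 0 alt az 0 q6 -22.322385666186797
```

Call:
arm_command([
  {"ax": 0, "ay": 0, "az": 0, "dx": -0.04, "dy": -0.016, "dz": 0.0, "claw": 0.62},
  {"ax": 0, "ay": 0, "az": 0, "dx": -0.08, "dy": -0.032, "dz": 0.0, "claw": 0.62},
  {"ax": 0, "ay": 0, "az": 0, "dx": -0.12, "dy": -0.048, "dz": 0.01, "claw": 0.62},
  {"ax": 0, "ay": 0, "az": 0, "dx": -0.155, "dy": -0.062, "dz": 0.02, "claw": 0.62},
  {"ax": 0, "ay": 0, "az": 0, "dx": -0.164, "dy": -0.066, "dz": 0.03, "claw": 0.62},
  {"ax": 0, "ay": 0, "az": 0, "dx": -0.164, "dy": -0.066, "dz": 0.03, "claw": 0.62},
  {"ax": 0, "ay": 0, "az": 0, "dx": -0.164, "dy": -0.066, "dz": 0.03, "claw": 0.62},
])

```text
time_s: 14.75
position: [0.4486, -0.4012, 0.1211]
eef_rot: [[0.096, 0.995, 0.0], [0.995, -0.096, 0.0], [0.0, -0.0, -1.0]]
wrist_force: [0.1, 0.7, 1.1]
grip_width: 0.62
grasp_force: 0.0
```

```bash
cat >> h.py <<'E'
def tier_look(f,hint):
    im,c,H,S,V=wristlook(f)
    print('hint px',proj(c,[*hint,.007]))
    for k in mask_cs(((H<12)|(H>172))&(S>90)&(V>30),1500):
        e=cv2.fitEllipse(k); w=world(c,k,.005); print(k.min(0),k.max(0),'c@5',cen(c,k,.005),'d',np.ptp(w,0))
    k=None
    return im,c
E
python3 -c "
from h import *
tier_look('w10.png',(.443,-.4104))
plan([.443,-.4104,.033])"
```

```text
hint px (np.float64(245.21148087081545), np.float64(205.90703097605206))
[369 148] [445 220] c@5 [ 0.5753 -0.4049] d [0.0614 0.0609]
[182 144] [306 262] c@5 [ 0.4423 -0.4086] d [0.1028 0.1032]
[92  0] [217 108] c@5 [ 0.3906 -0.2868] d [0.089  0.0753]
pos [ 0.4489 -0.401   0.1215] d [-0.0099 -0.005   0.0885] az 0 alt az 0 q6 -38.74870066323899
```

View pics/w10.png

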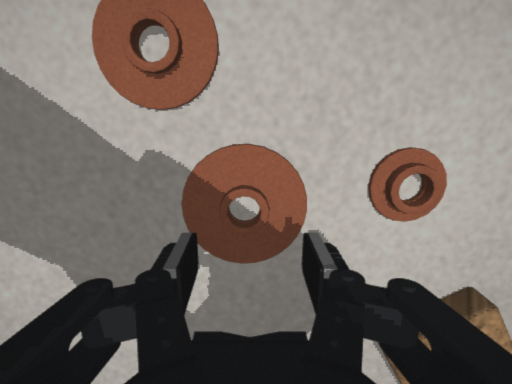

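The wide ring at (244,203) measures 103 mm, so it is tier_a, with the hub lined up to the fingers; tier_d (61 mm) is at (407,184) and tier_b at (155,45).

Call:
arm_command([
  {"ax": 0, "ay": 0, "az": 0, "dx": -0.009, "dy": -0.0055, "dz": 0.04, "claw": 0.62},
  {"ax": 0, "ay": 0, "az": 0, "dx": -0.009, "dy": -0.0055, "dz": 0.07, "claw": 0.62},
  {"ax": 0, "ay": 0, "az": 0, "dx": -0.009, "dy": -0.0055, "dz": 0.08, "claw": 0.62},
  {"ax": 0, "ay": 0, "az": 0, "dx": -0.009, "dy": -0.0055, "dz": 0.086, "claw": 0.62},
  {"ax": 0, "ay": 0, "az": 0, "dx": -0.009, "dy": -0.0055, "dz": 0.088, "claw": 0.62},
  {"ax": 0, "ay": 0, "az": 0, "dx": -0.009, "dy": -0.0055, "dz": 0.088, "claw": 0.62},
])

```text
time_s: 15.4
position: [0.4425, -0.4105, 0.0343]
eef_rot: [[0.096, 0.995, 0.001], [0.995, -0.096, -0.001], [-0.001, 0.001, -1.0]]
wrist_force: [0.7, 0.2, -0.5]
grip_width: 0.623
grasp_force: 0.0
```

Call:
arm_command([
  {"ax": 0, "ay": 0, "az": 0, "dx": 0, "dy": 0, "dz": 0.0025, "claw": 0.62},
  {"ax": 0, "ay": 0, "az": 0, "dx": 0, "dy": 0, "dz": 0.0025, "claw": 0.62},
  {"ax": 0, "ay": 0, "az": 0, "dx": 0, "dy": 0, "dz": 0.0025, "claw": 0},
  {"ax": 0, "ay": 0, "az": 0, "dx": 0, "dy": 0, "dz": 0.0025, "claw": 0},
  {"ax": 0, "ay": 0, "az": 0, "dx": 0, "dy": 0, "dz": 0.0025, "claw": 0},
  {"ax": 0, "ay": 0, "az": 0, "dx": 0, "dy": 0, "dz": 0.0025, "claw": 0},
])

```text
time_s: 16.0
position: [0.442, -0.4105, 0.0315]
eef_rot: [[0.096, 0.995, 0.001], [0.995, -0.096, -0.0], [-0.0, 0.001, -1.0]]
wrist_force: [-2.0, 2.8, 8.7]
grip_width: 0.43
grasp_force: 59.0
```

Call:
arm_command([
  {"ax": 0, "ay": 0, "az": 0, "dx": 0, "dy": 0, "dz": -0.04, "claw": 0},
  {"ax": 0, "ay": 0, "az": 0, "dx": 0, "dy": 0, "dz": -0.08, "claw": 0},
  {"ax": 0, "ay": 0, "az": 0, "dx": 0.03, "dy": 0.004, "dz": -0.115, "claw": 0},
  {"ax": 0, "ay": 0, "az": 0, "dx": 0.07, "dy": 0.009, "dz": -0.13, "claw": 0},
  {"ax": 0, "ay": 0, "az": 0, "dx": 0.115, "dy": 0.015, "dz": -0.13, "claw": 0},
  {"ax": 0, "ay": 0, "az": 0, "dx": 0.16, "dy": 0.021, "dz": -0.13, "claw": 0},
  {"ax": 0, "ay": 0, "az": 0, "dx": 0.205, "dy": 0.027, "dz": -0.13, "claw": 0},
  {"ax": 0, "ay": 0, "az": 0, "dx": 0.25, "dy": 0.033, "dz": -0.13, "claw": 0},
])

```text
time_s: 16.8
position: [0.4987, -0.1629, 0.1607]
eef_rot: [[0.096, 0.995, 0.0], [0.995, -0.096, -0.0], [-0.0, 0.0, -1.0]]
wrist_force: [0.7, -0.3, -1.2]
grip_width: 0.435
grasp_force: 60.6
```

```bash
python3 -c "
from h import *
im,c=snap('wrist','w11.png')
plan([.558,.088,.145])"
```

```text
pos [ 0.4997 -0.1579  0.1607] d [0.2502 0.0349 0.0163] az 0 alt az 0 q6 -15.014498826814089
```

Call:
arm_command([
  {"ax": 0, "ay": 0, "az": 0, "dx": 0.045, "dy": 0.007, "dz": 0, "claw": 0},
  {"ax": 0, "ay": 0, "az": 0, "dx": 0.09, "dy": 0.014, "dz": 0.0, "claw": 0},
  {"ax": 0, "ay": 0, "az": 0, "dx": 0.135, "dy": 0.02, "dz": 0.0, "claw": 0},
  {"ax": 0, "ay": 0, "az": 0, "dx": 0.17, "dy": 0.027, "dz": 0, "claw": 0},
  {"ax": 0, "ay": 0, "az": 0, "dx": 0.18, "dy": 0.03, "dz": 0.0, "claw": 0},
  {"ax": 0, "ay": 0, "az": 0, "dx": 0.18, "dy": 0.03, "dz": 0, "claw": 0},
  {"ax": 0, "ay": 0, "az": 0, "dx": 0.18, "dy": 0.03, "dz": 0, "claw": 0},
])

```text
time_s: 17.55
position: [0.5457, 0.011, 0.1604]
eef_rot: [[0.096, 0.995, -0.0], [0.995, -0.096, -0.0], [-0.0, -0.0, -1.0]]
wrist_force: [0.9, -0.4, -2.7]
grip_width: 0.43
grasp_force: 60.6
```

```bash
python3 -c "
from h import *
plan([.558,.088,.15])
im,c=snap('wrist','w12.png');pickle=__import__('pickle');pickle.dump(c,open('c12.pkl','wb'))
print('tip exp',proj(c,[.558,.088,.086]),'foot',proj(c,[.558,.088,.012]))
g=cv2.cvtColor(im,cv2.COLOR_RGB2GRAY);u,v=map(int,proj(c,[.558,.088,.086]))
for k in mask_cs(g[max(v-40,0):v+40,u-40:u+40]>150,15):
  k=k+[u-40,max(v-40,0)]
  M=cv2.moments(k);print(M['m00'],M['m10']/M['m00'],M['m01']/M['m00'],cen(c,k,.086))
"
```

```text
pos [0.5457 0.011  0.1604] d [0.0778 0.0049 0.0103] az 0 alt az 0 q6 3.9985714565205916
tip exp (np.float64(259.4481199084326), np.float64(91.66741143624563)) foot (np.float64(256.7970655718082), np.float64(94.94922724040148))
199.5 259.4319131161236 91.21386800334167 [0.558  0.0883]
```

View pics/w12.png

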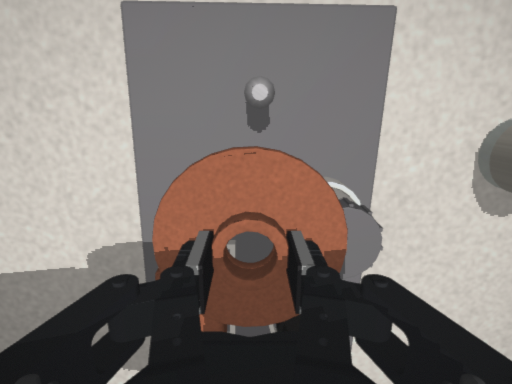

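The post tip is at (260,91), i.e. (.558,.0883), and tier_a is level in the fingers with its bore at (250,247). Next, where is the bore centre relative to the TCP?

```bash
python3 -c "
from h import *
c=arm.get_calibration('wrist');s=arm.sense();R=np.array(s['eef_rot']);p=np.array(s['position'])
f=lambda u,v,z:((ray(c,u,v,z)-p)@R)
b=p[2]-.0315
print('far',f(250,147,b+.007)[:2]-[.052,0],'L/R',f(153,240,b+.007),f(347,240,b+.007),'bore L/R',f(226,247,b+.019),f(275,247,b+.019),'hub far',f(249,213,b+.019)-[.02,0,0])
print('grasp ref: tier est - tcp', (np.array([.4423,-.4086])-[.442,-.4105]), )
plan([.558,.0883,.135])"
```

```text
far [-0.0012 -0.0009] L/R [ 0.0021 -0.0517  0.0245] [0.0022 0.05   0.0245] bore L/R [ 0.0041 -0.0125  0.0125] [0.0041 0.0113 0.0125] hub far [ 0.0016 -0.0013  0.0125]
grasp ref: tier est - tcp [0.0003 0.0019]
pos [0.5456 0.0107 0.1604] d [0.0785 0.0048 0.0254] az 0 alt az 0 q6 4.007820448864691
```

Call:
arm_command([
  {"ax": 0, "ay": 0, "az": 0, "dx": 0.04, "dy": 0.003, "dz": 0, "claw": 0},
  {"ax": 0, "ay": 0, "az": 0, "dx": 0.07, "dy": 0.0055, "dz": 0.0, "claw": 0},
  {"ax": 0, "ay": 0, "az": 0, "dx": 0.078, "dy": 0.0055, "dz": 0.015, "claw": 0},
  {"ax": 0, "ay": 0, "az": 0, "dx": 0.078, "dy": 0.0055, "dz": 0.025, "claw": 0},
  {"ax": 0, "ay": 0, "az": 0, "dx": 0.078, "dy": 0.0055, "dz": 0.025, "claw": 0},
  {"ax": 0, "ay": 0, "az": 0, "dx": 0.078, "dy": 0.0055, "dz": 0.025, "claw": 0},
])

```text
time_s: 18.2
position: [0.5586, 0.0875, 0.1352]
eef_rot: [[0.097, 0.995, -0.001], [0.995, -0.097, -0.0], [-0.0, -0.001, -1.0]]
wrist_force: [-0.4, -0.6, -1.2]
grip_width: 0.435
grasp_force: 60.6
```

```bash
python3 -c "
from h import *
snap('top');plan([.558,.0883,.0445])"
```

```text
pos [0.5588 0.0877 0.1357] d [ 0.0006 -0.0009  0.0912] az 0 alt az 0 q6 11.920385385892976
```

Call:
arm_command([
  {"ax": 0, "ay": 0, "az": 0, "dx": 0, "dy": 0, "dz": 0.012, "claw": 0},
  {"ax": 0, "ay": 0, "az": 0, "dx": 0, "dy": 0.0, "dz": 0.024, "claw": 0},
  {"ax": 0, "ay": 0, "az": 0, "dx": 0, "dy": 0, "dz": 0.036, "claw": 0},
  {"ax": 0, "ay": 0, "az": 0, "dx": 0, "dy": 0, "dz": 0.05, "claw": 0},
  {"ax": 0, "ay": 0, "az": 0, "dx": 0, "dy": 0, "dz": 0.065, "claw": 0},
  {"ax": 0, "ay": 0, "az": 0, "dx": 0, "dy": 0, "dz": 0.08, "claw": 0},
  {"ax": 0, "ay": 0, "az": 0, "dx": 0, "dy": 0, "dz": 0.09, "claw": 0},
  {"ax": 0, "ay": 0, "az": 0, "dx": 0, "dy": 0, "dz": 0.0905, "claw": 0},
])

```text
time_s: 19.05
position: [0.5584, 0.0887, 0.0434]
eef_rot: [[0.096, 0.995, -0.002], [0.995, -0.096, -0.0], [-0.0, -0.002, -1.0]]
wrist_force: [-1.2, -1.0, -0.8]
grip_width: 0.429
grasp_force: 65.7
```

Call:
arm_command([
  {"ax": 0, "ay": 0, "az": 0, "dx": 0, "dy": 0, "dz": 0, "claw": 0.7},
  {"ax": 0, "ay": 0, "az": 0, "dx": 0, "dy": 0, "dz": 0, "claw": 0.7},
  {"ax": 0, "ay": 0, "az": 0, "dx": 0, "dy": 0, "dz": 0, "claw": 0.7},
  {"ax": 0, "ay": 0, "az": 0, "dx": 0, "dy": 0, "dz": -0.045, "claw": 0.7},
  {"ax": 0, "ay": 0, "az": 0, "dx": 0, "dy": 0, "dz": -0.09, "claw": 0.7},
  {"ax": 0, "ay": 0, "az": 0, "dx": -0.01, "dy": -0.004, "dz": -0.12, "claw": 0.7},
  {"ax": 0, "ay": 0, "az": 0, "dx": -0.05, "dy": -0.018, "dz": -0.12, "claw": 0.62},
  {"ax": 0, "ay": 0, "az": 0, "dx": -0.095, "dy": -0.033, "dz": -0.12, "claw": 0.62},
])

```text
time_s: 19.85
position: [0.5168, -0.0029, 0.1665]
eef_rot: [[0.094, 0.996, 0.003], [0.996, -0.094, -0.0], [0.0, 0.003, -1.0]]
wrist_force: [0.6, -0.3, -0.5]
grip_width: 0.623
grasp_force: 0.0
```

```bash
python3 -c "
from h import *
top_objects()
plan([.392,-.2824,.12])"
```

```text
t 19.9
terra c@3.5 [ 0.3922 -0.2824] c@25 [ 0.3916 -0.2762] size [84.2876 85.2454] ang 42.091644287109375
terra c@3.5 [0.4442 0.4055] c@25 [0.4427 0.3999] size [60.1502 59.6207] ang 80.05342864990234
terra c@3.5 [ 0.49   -0.0787] c@25 [ 0.4878 -0.0761] size [41.7341 56.5647] ang 87.54303741455078
terra c@3.5 [0.4757 0.5565] c@25 [0.4737 0.5483] size [198.1563  50.2016] ang 3.034358501434326
terra c@3.5 [0.557  0.1046] c@25 [0.5536 0.1041] size [102.7445  72.28  ] ang 8.92285442352295
terra c@3.5 [ 0.5765 -0.4049] c@25 [ 0.5728 -0.3967] size [54.379  56.6997] ang 84.68896484375
dark c@15 [0.4017 0.2812] 379.0
dark c@15 [ 0.5366 -0.0516] 3555.0
pos [ 0.5144 -0.0079  0.1658] d [-0.2849 -0.0954  0.0464] az 0 alt az 0 q6 1.886075962045835
```

Call:
arm_command([
  {"ax": 0, "ay": 0, "az": 0, "dx": -0.045, "dy": -0.015, "dz": 0.0, "claw": 0.62},
  {"ax": 0, "ay": 0, "az": 0, "dx": -0.09, "dy": -0.03, "dz": 0.0, "claw": 0.62},
  {"ax": 0, "ay": 0, "az": 0, "dx": -0.135, "dy": -0.045, "dz": 0.01, "claw": 0.62},
  {"ax": 0, "ay": 0, "az": 0, "dx": -0.18, "dy": -0.06, "dz": 0.02, "claw": 0.62},
  {"ax": 0, "ay": 0, "az": 0, "dx": -0.225, "dy": -0.075, "dz": 0.03, "claw": 0.62},
  {"ax": 0, "ay": 0, "az": 0, "dx": -0.265, "dy": -0.088, "dz": 0.04, "claw": 0.62},
  {"ax": 0, "ay": 0, "az": 0, "dx": -0.28, "dy": -0.0935, "dz": 0.046, "claw": 0.62},
  {"ax": 0, "ay": 0, "az": 0, "dx": -0.28, "dy": -0.0935, "dz": 0.046, "claw": 0.62},
])

```text
time_s: 20.7
position: [0.3958, -0.2738, 0.1184]
eef_rot: [[0.099, 0.995, -0.001], [0.995, -0.099, 0.0], [0.0, -0.001, -1.0]]
wrist_force: [0.5, -0.7, -0.4]
grip_width: 0.623
grasp_force: 0.0
```

```bash
python3 -c "
from h import *
snap('top')
tier_look('w13.png',(.392,-.2824))
plan([.392,-.2824,.0315])"
```

```text
hint px (np.float64(246.58107737102947), np.float64(207.02923947537056))
[436 284] [494 334] c@5 [ 0.5839 -0.3953] d [0.0537 0.0565]
[192 154] [299 256] c@5 [ 0.3913 -0.2814] d [0.0883 0.0891]
pos [ 0.397  -0.2723  0.1193] d [-0.0106 -0.004   0.0878] az 0 alt az 0 q6 -31.92582294483299
```

Call:
arm_command([
  {"ax": 0, "ay": 0, "az": 0, "dx": -0.01, "dy": -0.0045, "dz": 0.04, "claw": 0.62},
  {"ax": 0, "ay": 0, "az": 0, "dx": -0.01, "dy": -0.0045, "dz": 0.07, "claw": 0.62},
  {"ax": 0, "ay": 0, "az": 0, "dx": -0.01, "dy": -0.0045, "dz": 0.08, "claw": 0.62},
  {"ax": 0, "ay": 0, "az": 0, "dx": -0.01, "dy": -0.0045, "dz": 0.085, "claw": 0.62},
  {"ax": 0, "ay": 0, "az": 0, "dx": -0.01, "dy": -0.0045, "dz": 0.0865, "claw": 0.62},
  {"ax": 0, "ay": 0, "az": 0, "dx": -0.01, "dy": -0.0045, "dz": 0.0865, "claw": 0.62},
])

```text
time_s: 21.4
position: [0.3922, -0.282, 0.0337]
eef_rot: [[0.095, 0.995, 0.001], [0.995, -0.095, -0.001], [-0.001, 0.001, -1.0]]
wrist_force: [-0.8, -0.1, -0.7]
grip_width: 0.617
grasp_force: 0.0
```

Call:
arm_command([
  {"ax": 0, "ay": 0, "az": 0, "dx": 0, "dy": 0, "dz": 0.002, "claw": 0.62},
  {"ax": 0, "ay": 0, "az": 0, "dx": 0, "dy": 0, "dz": 0.002, "claw": 0.62},
  {"ax": 0, "ay": 0, "az": 0, "dx": 0, "dy": 0, "dz": 0.002, "claw": 0},
  {"ax": 0, "ay": 0, "az": 0, "dx": 0, "dy": 0, "dz": 0.002, "claw": 0},
  {"ax": 0, "ay": 0, "az": 0, "dx": 0, "dy": 0, "dz": 0.002, "claw": 0},
  {"ax": 0, "ay": 0, "az": 0, "dx": 0, "dy": 0, "dz": 0.002, "claw": 0},
])

```text
time_s: 22.0
position: [0.3917, -0.282, 0.0314]
eef_rot: [[0.096, 0.995, 0.001], [0.995, -0.096, -0.0], [-0.0, 0.001, -1.0]]
wrist_force: [-3.8, 3.7, 10.7]
grip_width: 0.435
grasp_force: 58.8
```

Call:
arm_command([
  {"ax": 0, "ay": 0, "az": 0, "dx": 0, "dy": 0, "dz": -0.04, "claw": 0},
  {"ax": 0, "ay": 0, "az": 0, "dx": 0, "dy": 0, "dz": -0.08, "claw": 0},
  {"ax": 0, "ay": 0, "az": 0, "dx": 0.02, "dy": 0.007, "dz": -0.12, "claw": 0},
  {"ax": 0, "ay": 0, "az": 0, "dx": 0.055, "dy": 0.019, "dz": -0.13, "claw": 0},
  {"ax": 0, "ay": 0, "az": 0, "dx": 0.095, "dy": 0.032, "dz": -0.13, "claw": 0},
  {"ax": 0, "ay": 0, "az": 0, "dx": 0.135, "dy": 0.046, "dz": -0.13, "claw": 0},
  {"ax": 0, "ay": 0, "az": 0, "dx": 0.18, "dy": 0.061, "dz": -0.13, "claw": 0},
  {"ax": 0, "ay": 0, "az": 0, "dx": 0.225, "dy": 0.076, "dz": -0.13, "claw": 0},
])

```text
time_s: 22.8
position: [0.489, -0.0635, 0.1607]
eef_rot: [[0.096, 0.995, 0.001], [0.995, -0.096, -0.0], [-0.0, 0.001, -1.0]]
wrist_force: [1.3, -0.4, -1.6]
grip_width: 0.43
grasp_force: 60.7
```

```bash
python3 -c "
from h import *
snap('top');plan([.5505,.011,.16])"
```

```text
pos [ 0.4909 -0.0583  0.1606] d [0.0746 0.0529 0.0009] az 0 alt az 0 q6 -4.4554405522765945
```

Call:
arm_command([
  {"ax": 0, "ay": 0, "az": 0, "dx": 0.035, "dy": 0.024, "dz": 0, "claw": 0},
  {"ax": 0, "ay": 0, "az": 0, "dx": 0.065, "dy": 0.046, "dz": 0, "claw": 0},
  {"ax": 0, "ay": 0, "az": 0, "dx": 0.075, "dy": 0.053, "dz": 0, "claw": 0},
  {"ax": 0, "ay": 0, "az": 0, "dx": 0.075, "dy": 0.053, "dz": 0, "claw": 0},
  {"ax": 0, "ay": 0, "az": 0, "dx": 0.075, "dy": 0.053, "dz": 0, "claw": 0},
])

```text
time_s: 23.35
position: [0.5482, 0.0039, 0.1602]
eef_rot: [[0.096, 0.995, -0.001], [0.995, -0.096, -0.0], [-0.0, -0.001, -1.0]]
wrist_force: [-0.3, 0.1, -2.3]
grip_width: 0.429
grasp_force: 60.8
```

```bash
cat >> h.py <<'E'
def held(f,fl):
    im,c,H,S,V=wristlook(f); s=arm.sense();R=np.array(s['eef_rot']);p=np.array(s['position'])
    b=p[2]-.0315; k=max(mask_cs(((H<12)|(H>172))&(S>90)&(V>30)&(np.arange(384)[:,None]>110),1500),key=len)
    w=world(c,k,b+.007);q=(np.c_[w,np.full(len(w),p[2])]-p)@R
    print('flange off x',q[:,0].max()-fl/2,'y',(q[:,1].min()+q[:,1].max())/2,'w',np.ptp(q[:,1]))
E
python3 -c "
from h import *
held('w14.png',.09)
plan([.558,.0883,.135])"
```

```text
flange off x -0.0006206707828103064 y -0.005806579329567733 w 0.09759841224134806
pos [0.5481 0.0036 0.1604] d [0.0853 0.0017 0.0253] az 0 alt az 0 q6 3.256674324043114
```

View pics/w14.png

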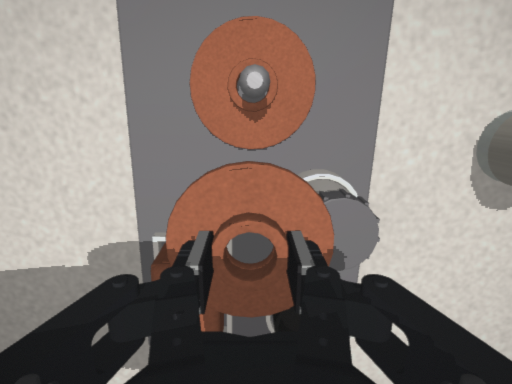

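Tier_a is flat on the plate around the post at (253,83), and tier_b is held level, its flange spanning u 166–334; moving over the post.

Call:
arm_command([
  {"ax": 0, "ay": 0, "az": 0, "dx": 0.04, "dy": 0.0025, "dz": 0, "claw": 0},
  {"ax": 0, "ay": 0, "az": 0, "dx": 0.075, "dy": 0.0025, "dz": 0.0, "claw": 0},
  {"ax": 0, "ay": 0, "az": 0, "dx": 0.085, "dy": 0.0025, "dz": 0.012, "claw": 0},
  {"ax": 0, "ay": 0, "az": 0, "dx": 0.085, "dy": 0.0025, "dz": 0.025, "claw": 0},
  {"ax": 0, "ay": 0, "az": 0, "dx": 0.085, "dy": 0.0025, "dz": 0.025, "claw": 0},
  {"ax": 0, "ay": 0, "az": 0, "dx": 0.085, "dy": 0.0025, "dz": 0.025, "claw": 0},
])

```text
time_s: 24.0
position: [0.559, 0.0874, 0.1351]
eef_rot: [[0.097, 0.995, -0.001], [0.995, -0.097, -0.0], [-0.0, -0.001, -1.0]]
wrist_force: [0.4, 0.9, -0.5]
grip_width: 0.432
grasp_force: 60.7
```

```bash
python3 -c "
from h import *
snap('top');plan([.5588,.0883,.0625])"
```

```text
pos [0.5593 0.0876 0.1356] d [ 0.0007 -0.0005  0.0731] az 0 alt az 0 q6 11.907431030128064
```

Call:
arm_command([
  {"ax": 0, "ay": 0, "az": 0, "dx": 0.0005, "dy": 0, "dz": 0.012, "claw": 0},
  {"ax": 0, "ay": 0, "az": 0, "dx": 0.0005, "dy": 0.0, "dz": 0.024, "claw": 0},
  {"ax": 0, "ay": 0, "az": 0, "dx": 0.0005, "dy": 0, "dz": 0.036, "claw": 0},
  {"ax": 0, "ay": 0, "az": 0, "dx": 0.0005, "dy": 0, "dz": 0.05, "claw": 0},
  {"ax": 0, "ay": 0, "az": 0, "dx": 0.0005, "dy": 0, "dz": 0.063, "claw": 0},
  {"ax": 0, "ay": 0, "az": 0, "dx": 0.0005, "dy": 0, "dz": 0.07, "claw": 0},
  {"ax": 0, "ay": 0, "az": 0, "dx": 0.0005, "dy": 0, "dz": 0.073, "claw": 0},
  {"ax": 0, "ay": 0, "az": 0, "dx": 0.0005, "dy": 0, "dz": 0.073, "claw": 0},
])

```text
time_s: 24.85
position: [0.5594, 0.0893, 0.0626]
eef_rot: [[0.096, 0.995, -0.0], [0.995, -0.096, -0.0], [-0.0, -0.0, -1.0]]
wrist_force: [-0.5, 0.9, -1.2]
grip_width: 0.433
grasp_force: 60.8
```

Call:
arm_command([
  {"ax": 0, "ay": 0, "az": 0, "dx": 0, "dy": 0, "dz": 0, "claw": 0.7},
  {"ax": 0, "ay": 0, "az": 0, "dx": 0, "dy": 0, "dz": 0, "claw": 0.7},
  {"ax": 0, "ay": 0, "az": 0, "dx": 0, "dy": 0, "dz": 0, "claw": 0.7},
  {"ax": 0, "ay": 0, "az": 0, "dx": 0, "dy": 0, "dz": -0.045, "claw": 0.7},
  {"ax": 0, "ay": 0, "az": 0, "dx": 0, "dy": 0, "dz": -0.09, "claw": 0.7},
  {"ax": 0, "ay": 0, "az": 0, "dx": -0.02, "dy": 0.002, "dz": -0.11, "claw": 0.7},
  {"ax": 0, "ay": 0, "az": 0, "dx": -0.06, "dy": 0.007, "dz": -0.11, "claw": 0.62},
  {"ax": 0, "ay": 0, "az": 0, "dx": -0.105, "dy": 0.013, "dz": -0.11, "claw": 0.62},
])

```text
time_s: 25.65
position: [0.5625, -0.017, 0.1737]
eef_rot: [[0.094, 0.996, 0.002], [0.996, -0.094, -0.0], [0.0, 0.002, -1.0]]
wrist_force: [1.4, -0.3, -1.1]
grip_width: 0.622
grasp_force: 0.0
```

```bash
python3 -c "
from h import *
top_objects()
plan([.576,-.4049,.12])"
```

```text
t 25.7
terra c@3.5 [0.4441 0.4055] c@25 [0.4427 0.3999] size [60.5753 59.5952] ang 81.9446792602539
terra c@3.5 [ 0.5112 -0.0901] c@25 [ 0.5086 -0.0872] size [60.4827 15.554 ] ang 83.9874267578125
terra c@3.5 [0.4758 0.5565] c@25 [0.4738 0.5483] size [ 50.5507 197.3988] ang 88.8321762084961
terra c@3.5 [0.5603 0.0919] c@25 [0.5569 0.0917] size [ 93.9499 101.1806] ang 88.53523254394531
terra c@3.5 [ 0.5765 -0.4047] c@25 [ 0.5728 -0.3965] size [54.379  56.6997] ang 84.68896484375
dark c@15 [0.4018 0.2812] 378.0
dark c@15 [0.3899 0.0312] 409.5
dark c@15 [ 0.5941 -0.0834] 3740.0
pos [ 0.5623 -0.0228  0.1731] d [-0.3789  0.0506  0.054 ] az 0 alt az 0 q6 0.7302989304370903
```

Call:
arm_command([
  {"ax": 0, "ay": 0, "az": 0, "dx": -0.045, "dy": 0.006, "dz": 0.0, "claw": 0.62},
  {"ax": 0, "ay": 0, "az": 0, "dx": -0.09, "dy": 0.012, "dz": 0.0, "claw": 0.62},
  {"ax": 0, "ay": 0, "az": 0, "dx": -0.135, "dy": 0.018, "dz": 0.01, "claw": 0.62},
  {"ax": 0, "ay": 0, "az": 0, "dx": -0.18, "dy": 0.024, "dz": 0.02, "claw": 0.62},
  {"ax": 0, "ay": 0, "az": 0, "dx": -0.225, "dy": 0.03, "dz": 0.03, "claw": 0.62},
  {"ax": 0, "ay": 0, "az": 0, "dx": -0.27, "dy": 0.036, "dz": 0.04, "claw": 0.62},
  {"ax": 0, "ay": 0, "az": 0, "dx": -0.315, "dy": 0.042, "dz": 0.05, "claw": 0.62},
  {"ax": 0, "ay": 0, "az": 0, "dx": -0.345, "dy": 0.046, "dz": 0.05, "claw": 0.62},
])

```text
time_s: 26.5
position: [0.574, -0.3669, 0.1206]
eef_rot: [[0.097, 0.995, -0.002], [0.995, -0.097, 0.001], [0.001, -0.002, -1.0]]
wrist_force: [-0.2, 0.3, -0.6]
grip_width: 0.62
grasp_force: 0.0
```

```bash
python3 -c "
from h import *
snap('top')
plan([.576,-.4049,.12])"
```

```text
pos [ 0.574  -0.37    0.1212] d [-0.0345  0.0054  0.0012] az 0 alt az 0 q6 -29.237802653523186
```

Call:
arm_command([
  {"ax": 0, "ay": 0, "az": 0, "dx": -0.02, "dy": 0.004, "dz": 0.0, "claw": 0.62},
  {"ax": 0, "ay": 0, "az": 0, "dx": -0.03, "dy": 0.005, "dz": 0.001, "claw": 0.62},
  {"ax": 0, "ay": 0, "az": 0, "dx": -0.03, "dy": 0.005, "dz": 0.001, "claw": 0.62},
  {"ax": 0, "ay": 0, "az": 0, "dx": -0.03, "dy": 0.005, "dz": 0.001, "claw": 0.62},
])

```text
time_s: 26.95
position: [0.577, -0.3941, 0.1214]
eef_rot: [[0.096, 0.995, -0.0], [0.995, -0.096, 0.0], [0.0, -0.0, -1.0]]
wrist_force: [0.7, 0.1, -0.4]
grip_width: 0.625
grasp_force: 0.0
```

```bash
python3 -c "
from h import *
tier_look('w15.png',(.576,-.4049))
plan([.576,-.4049,.0335])"
```

```text
hint px (np.float64(251.0160208544317), np.float64(207.09785609031186))
[214 172] [287 241] c@5 [ 0.5756 -0.4051] d [0.0607 0.0611]
pos [ 0.577  -0.3939  0.1215] d [-0.011  0.     0.088] az 0 alt az 0 q6 -30.930165589158335
```

Call:
arm_command([
  {"ax": 0, "ay": 0, "az": 0, "dx": -0.011, "dy": 0, "dz": 0.04, "claw": 0.62},
  {"ax": 0, "ay": 0, "az": 0, "dx": -0.011, "dy": 0, "dz": 0.07, "claw": 0.62},
  {"ax": 0, "ay": 0, "az": 0, "dx": -0.011, "dy": 0, "dz": 0.08, "claw": 0.62},
  {"ax": 0, "ay": 0, "az": 0, "dx": -0.011, "dy": 0, "dz": 0.086, "claw": 0.62},
  {"ax": 0, "ay": 0, "az": 0, "dx": -0.011, "dy": 0, "dz": 0.088, "claw": 0.62},
  {"ax": 0, "ay": 0, "az": 0, "dx": -0.011, "dy": 0, "dz": 0.088, "claw": 0.62},
])

```text
time_s: 27.6
position: [0.5765, -0.4057, 0.0349]
eef_rot: [[0.096, 0.995, 0.001], [0.995, -0.096, -0.001], [-0.001, 0.001, -1.0]]
wrist_force: [-1.0, -0.5, -0.0]
grip_width: 0.62
grasp_force: 0.0
```

Call:
arm_command([
  {"ax": 0, "ay": 0, "az": 0, "dx": 0, "dy": 0, "dz": 0.003, "claw": 0.62},
  {"ax": 0, "ay": 0, "az": 0, "dx": 0, "dy": 0, "dz": 0.003, "claw": 0.62},
  {"ax": 0, "ay": 0, "az": 0, "dx": 0, "dy": 0, "dz": 0.003, "claw": 0},
  {"ax": 0, "ay": 0, "az": 0, "dx": 0, "dy": 0, "dz": 0.003, "claw": 0},
  {"ax": 0, "ay": 0, "az": 0, "dx": 0, "dy": 0, "dz": 0.003, "claw": 0},
  {"ax": 0, "ay": 0, "az": 0, "dx": 0, "dy": 0, "dz": 0.003, "claw": 0},
])

```text
time_s: 28.2
position: [0.5762, -0.4058, 0.0315]
eef_rot: [[0.096, 0.995, 0.001], [0.995, -0.096, -0.001], [-0.0, 0.001, -1.0]]
wrist_force: [-2.2, 1.2, 6.0]
grip_width: 0.434
grasp_force: 59.3
```

Call:
arm_command([
  {"ax": 0, "ay": 0, "az": 0, "dx": 0, "dy": 0, "dz": -0.04, "claw": 0},
  {"ax": 0, "ay": 0, "az": 0, "dx": 0, "dy": 0, "dz": -0.08, "claw": 0},
  {"ax": 0, "ay": 0, "az": 0, "dx": 0.03, "dy": -0.004, "dz": -0.115, "claw": 0},
  {"ax": 0, "ay": 0, "az": 0, "dx": 0.07, "dy": -0.009, "dz": -0.13, "claw": 0},
  {"ax": 0, "ay": 0, "az": 0, "dx": 0.115, "dy": -0.015, "dz": -0.13, "claw": 0},
  {"ax": 0, "ay": 0, "az": 0, "dx": 0.16, "dy": -0.021, "dz": -0.13, "claw": 0},
  {"ax": 0, "ay": 0, "az": 0, "dx": 0.205, "dy": -0.027, "dz": -0.13, "claw": 0},
  {"ax": 0, "ay": 0, "az": 0, "dx": 0.25, "dy": -0.033, "dz": -0.13, "claw": 0},
])

```text
time_s: 29.0
position: [0.5667, -0.152, 0.1607]
eef_rot: [[0.096, 0.995, 0.0], [0.995, -0.096, -0.0], [-0.0, 0.0, -1.0]]
wrist_force: [0.9, 0.1, -0.6]
grip_width: 0.434
grasp_force: 60.3
```

```bash
python3 -c "
from h import *
snap('top');plan([.5505,.011,.16])"
```

```text
pos [ 0.5665 -0.1468  0.1608] d [ 0.1556 -0.0308  0.0011] az 0 alt az 0 q6 -11.697458441499908
```

Call:
arm_command([
  {"ax": 0, "ay": 0, "az": 0, "dx": 0.045, "dy": -0.009, "dz": 0, "claw": 0},
  {"ax": 0, "ay": 0, "az": 0, "dx": 0.09, "dy": -0.018, "dz": 0, "claw": 0},
  {"ax": 0, "ay": 0, "az": 0, "dx": 0.13, "dy": -0.026, "dz": 0, "claw": 0},
  {"ax": 0, "ay": 0, "az": 0, "dx": 0.155, "dy": -0.031, "dz": 0, "claw": 0},
  {"ax": 0, "ay": 0, "az": 0, "dx": 0.155, "dy": -0.031, "dz": 0, "claw": 0},
  {"ax": 0, "ay": 0, "az": 0, "dx": 0.155, "dy": -0.031, "dz": 0, "claw": 0},
])

```text
time_s: 29.65
position: [0.5511, 0.0038, 0.1607]
eef_rot: [[0.095, 0.995, 0.0], [0.995, -0.095, -0.0], [-0.0, 0.0, -1.0]]
wrist_force: [0.0, -0.6, -1.2]
grip_width: 0.435
grasp_force: 60.3
```

```bash
python3 -c "
from h import *
held('w16.png',.062)
plan([.558,.0883,.135])"
```

```text
flange off x 0.001043485430163929 y -0.0009349454528734154 w 0.05973038696736919
pos [0.5512 0.0032 0.1606] d [ 0.0853 -0.0014  0.0256] az 0 alt az 0 q6 3.195489393133074
```

Call:
arm_command([
  {"ax": 0, "ay": 0, "az": 0, "dx": 0.04, "dy": -0.0005, "dz": 0, "claw": 0},
  {"ax": 0, "ay": 0, "az": 0, "dx": 0.075, "dy": -0.0005, "dz": 0.0, "claw": 0},
  {"ax": 0, "ay": 0, "az": 0, "dx": 0.0845, "dy": -0.0005, "dz": 0.012, "claw": 0},
  {"ax": 0, "ay": 0, "az": 0, "dx": 0.0845, "dy": -0.0005, "dz": 0.025, "claw": 0},
  {"ax": 0, "ay": 0, "az": 0, "dx": 0.0845, "dy": -0.0005, "dz": 0.025, "claw": 0},
  {"ax": 0, "ay": 0, "az": 0, "dx": 0.0845, "dy": -0.0005, "dz": 0.025, "claw": 0},
])

```text
time_s: 30.3
position: [0.5586, 0.0864, 0.1349]
eef_rot: [[0.097, 0.995, -0.001], [0.995, -0.097, -0.0], [-0.0, -0.001, -1.0]]
wrist_force: [0.8, -0.2, -1.0]
grip_width: 0.433
grasp_force: 60.3
```

```bash
python3 -c "
from h import *
snap('top');plan([.5588,.0878,.0815])"
```

```text
pos [0.5588 0.0866 0.1355] d [ 0.0012 -0.0001  0.054 ] az 0 alt az 0 q6 11.817389884251657
```

Call:
arm_command([
  {"ax": 0, "ay": 0, "az": 0, "dx": 0.001, "dy": 0, "dz": 0.0, "claw": 0},
  {"ax": 0, "ay": 0, "az": 0, "dx": 0.001, "dy": 0.0, "dz": 0.014, "claw": 0},
  {"ax": 0, "ay": 0, "az": 0, "dx": 0.001, "dy": 0, "dz": 0.026, "claw": 0},
  {"ax": 0, "ay": 0, "az": 0, "dx": 0.001, "dy": 0, "dz": 0.038, "claw": 0},
  {"ax": 0, "ay": 0, "az": 0, "dx": 0.001, "dy": 0, "dz": 0.048, "claw": 0},
  {"ax": 0, "ay": 0, "az": 0, "dx": 0.001, "dy": 0, "dz": 0.053, "claw": 0},
  {"ax": 0, "ay": 0, "az": 0, "dx": 0.001, "dy": 0, "dz": 0.054, "claw": 0},
  {"ax": 0, "ay": 0, "az": 0, "dx": 0.001, "dy": 0, "dz": 0.054, "claw": 0},
])

```text
time_s: 31.15
position: [0.5588, 0.0888, 0.0815]
eef_rot: [[0.096, 0.995, -0.0], [0.995, -0.096, -0.0], [-0.0, -0.0, -1.0]]
wrist_force: [-1.3, 0.6, 2.0]
grip_width: 0.437
grasp_force: 60.6
```

Call:
arm_command([
  {"ax": 0, "ay": 0, "az": 0, "dx": 0, "dy": 0, "dz": 0, "claw": 0.7},
  {"ax": 0, "ay": 0, "az": 0, "dx": 0, "dy": 0, "dz": 0, "claw": 0.7},
  {"ax": 0, "ay": 0, "az": 0, "dx": 0, "dy": 0, "dz": 0, "claw": 0.7},
  {"ax": 0, "ay": 0, "az": 0, "dx": 0, "dy": 0, "dz": -0.045, "claw": 0.7},
  {"ax": 0, "ay": 0, "az": 0, "dx": 0, "dy": 0, "dz": -0.09, "claw": 0.7},
  {"ax": 0, "ay": 0, "az": 0, "dx": -0.03, "dy": -0.005, "dz": -0.13, "claw": 0.7},
  {"ax": 0, "ay": 0, "az": 0, "dx": -0.08, "dy": -0.015, "dz": -0.16, "claw": 0.7},
  {"ax": 0, "ay": 0, "az": 0, "dx": -0.125, "dy": -0.025, "dz": -0.17, "claw": 0.7},
])

```text
time_s: 31.95
position: [0.5238, -0.0283, 0.2527]
eef_rot: [[0.094, 0.996, 0.003], [0.996, -0.094, -0.0], [-0.0, 0.003, -1.0]]
wrist_force: [2.1, 0.4, 0.5]
grip_width: 0.699
grasp_force: 0.0
```

Call:
arm_command([
  {"ax": 0, "ay": 0, "az": 0, "dx": -0.045, "dy": -0.02, "dz": 0, "claw": 0.7},
  {"ax": 0, "ay": 0, "az": 0, "dx": -0.09, "dy": -0.04, "dz": 0, "claw": 0.7},
  {"ax": 0, "ay": 0, "az": 0, "dx": -0.135, "dy": -0.06, "dz": 0, "claw": 0.7},
  {"ax": 0, "ay": 0, "az": 0, "dx": -0.18, "dy": -0.08, "dz": 0, "claw": 0.7},
  {"ax": 0, "ay": 0, "az": 0, "dx": -0.225, "dy": -0.1, "dz": 0, "claw": 0.7},
  {"ax": 0, "ay": 0, "az": 0, "dx": -0.25, "dy": -0.11, "dz": 0, "claw": 0.7},
  {"ax": 0, "ay": 0, "az": 0, "dx": -0.25, "dy": -0.11, "dz": 0, "claw": 0.7},
  {"ax": 0, "ay": 0, "az": 0, "dx": -0.25, "dy": -0.11, "dz": 0, "claw": 0.7},
])

```text
time_s: 32.75
position: [0.3901, -0.2661, 0.2499]
eef_rot: [[0.098, 0.995, 0.0], [0.995, -0.098, 0.0], [0.0, 0.0, -1.0]]
wrist_force: [0.3, 0.5, -0.9]
grip_width: 0.699
grasp_force: 0.0
```

```bash
python3 -c "
from h import *
a,c=top_objects();s,_=snap('scene')
w,_=snap('wrist')
A=cv2.resize(a[155:270,215:365],(400,306),interpolation=3);B=cv2.resize(s[170:230,170:290],(400,200),interpolation=3);C=cv2.resize(w,(400,306))
o=np.zeros((506,800,3),np.uint8);o[:306,:400]=A;o[:306,400:]=C;o[306:,:400]=B
cv2.imwrite('pics/fin.png',cv2.cvtColor(o,cv2.COLOR_RGB2BGR))"
```

```text
t 32.8
terra c@3.5 [0.4443 0.4057] c@25 [0.4428 0.4001] size [60.1502 59.6207] ang 80.05342864990234
terra c@3.5 [ 0.4879 -0.1015] c@25 [ 0.4857 -0.0984] size [100.7631  58.1587] ang 83.30369567871094
terra c@3.5 [0.4758 0.5565] c@25 [0.4738 0.5483] size [ 50.5507 197.3988] ang 88.8321762084961
terra c@3.5 [0.5601 0.0902] c@25 [0.5566 0.0899] size [100.0596 101.1026] ang 88.79473876953125
dark c@15 [0.4017 0.2811] 384.0
dark c@15 [ 0.4041 -0.4782] 4746.5
dark c@15 [ 0.5912 -0.1359] 306.5
```

View pics/fin.png

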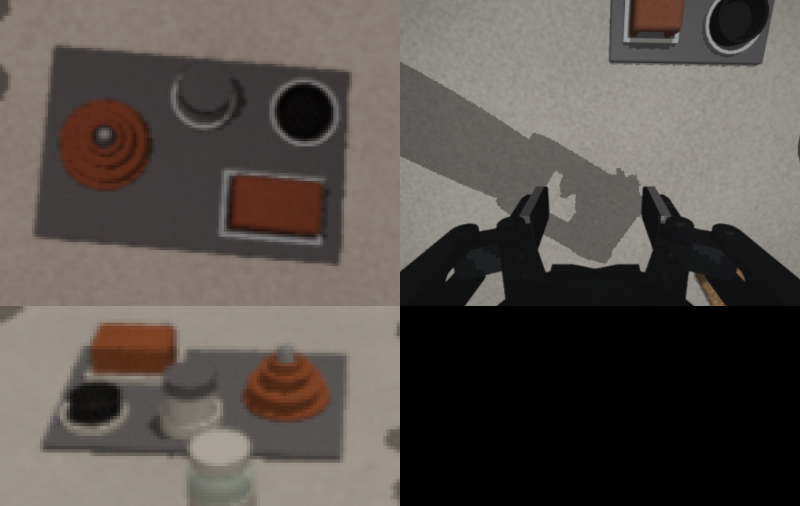

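All three tiers are stacked on the post at (105,140), widest at the bottom. The cup (205,95), dish (304,112) and hide (275,205) all sit in their nests.

```bash
python3 -c "
from rig import arm
print(arm.close_job())"
```

```text
the job is handed in; nothing more can be done
None
```

I handed the job in at about 33 s: tiers a, b and d (c was not on the shelf) are stacked home on the post, widest first, and the hide, dish and cup look seated in their nests in the final pictures; the call returned no verdict.

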